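# Fit rails to their depth marks, lock and scan

## Robot

A 7-joint arm with a two-finger parallel gripper is mounted at the origin on a cart in front of the work surface, level with it; the furniture and walls round the work are solid. World frame = base frame: x ahead of the robot, y to its left, z up, the work surface at z = 0. Lengths are in m, angles in rad, forces in N, time in s.
With the tool pointing down it reaches from about 0.4 to 0.925 m from the base axis. Payload 4.1 kg.
Tool frame: the origin (TCP) lies at the very end of the fingers, on their centre line; the grasp point (between the pads) lies r.tcp_to_grasp behind it (r.tcp_to_grasp is the distance from the TCP to the grasp point, in m); z points along the fingers, y is the line along which they close (so a half turn about z gives the same grasp; the last joint's range is limited). The gripper opens to 85 mm and grips with 20 to 120 N. Pads are 22 mm wide; open, the fingers measure 114 mm over their backs; the gripper's body (76 mm by 85 mm) begins 54 mm behind the grasp point. The pads swing forward as they close: fully open they stand 13 mm farther back than shut.
Start: joints at [1.112, 0.398, 0.045, 1.537, -0.019, 1.207, -0.051], TCP at [0.229, -0.608, 0.2] pointing down, gripper open.
Joint ranges: [-2.82, 2.82], [-0.49, 2.23], [-1.37, 1.46], [0, 2.46], [-1.36, 4.5], [0.23, 2], [-2.94, 2.94]. Speed limits (rad/s): [2.57, 2.57, 3.14, 3.14, 3.14, 3.14, 3.14].

## Interface

Orientations are given as a unit quaternion [x, y, z, w].
In Python, from plant import r gives the robot as it stands.
- The arm moves only by the shell command python3 -m pendant 'ROWS' [OPENING] [FORCE]. ROWS is JSON, a list of rows, each a list of 4 numbers: the shift along the tool's x, y, z in cm, then the turn about the tool's z in degrees. A call has 1 to 10 rows; each row shifts and turns the commanded pose from where the row before left it, along the tool's axes as they then stand; what a row does not reach is not made up. A row lasts 1/8 s, in which the tool goes at most 62.5 mm and 10.7 degrees, less where a joint would pass 70% of its speed; a pose out of reach is approached as far as the arm can. A call is refused whole if a number of a shift passes 6.25 or a number of a turn 10.7, either way. A call with a gripper value outside its range is refused whole. OPENING is the finger opening in cm, from 0 to 8.54, set as the call begins (- or left out, the last holds). The fingers move at their own pace and stop on an object; FORCE is the grip in N (left out, the last holds). Time passes only in rows, so rows that do not move let the fingers close. It gives the time, the measured TCP pose, the force, the opening and the grip force at its end, in the units of the state.
- r.state(): the state, without advancing time (a new reading comes with each control period).
- r.capture(name): name is "side" or "top"; returns the picture (480x640x3 uint8, blue, green, red); there is no depth.
- r.camera_info(name): a dict with "K" (3x3 intrinsics, pixels), "position" and "rotation" of the camera in the world. Camera axes: x right, y down, z forward; pixel columns grow to the right and rows downward; lengths in m; the calibration is good to about 2 mm. A picture is of the moment at which its call begins. camera_info takes no time and is no camera call.
- r.sign_off(): hands the job in; it is judged then, once.
The state is a dict: "time_s": time; "joint_pos": joint angles; "qd": joint speeds; "tau": joint torques, N m; "tcp_pos": TCP position; "tool_rot": TCP orientation; "wrist_force": force on the tool from outside, world axes, zero at the start; "ft_torque": the same for the moment, N m; "grip_width": finger opening in m; "finger_force": force on a finger pad.
Only numpy, scipy, OpenCV 4.12 (cv2) and the standard library are available. Lean on these libraries where they do the work, as an engineer would, in place of code of your own. Each camera call takes 0.05 s, during which the arm holds its last target. There are 200 camera calls.

## Task

Slide every rail lying on the bench, marked end first, into a socket of the block until its black depth mark is level with the rim of the socket's mouth, and press down the lock above each filled socket until it snaps and stays down. When all are locked, pick up the scanner and aim it squarely at the middle of the label on the end of the block from about 8 cm away, hold it steady there for two seconds, then lay it in its cradle. Leave the spool, bobbin and tin where they stand.

Things in the scene. Friction and masses are not known exactly. Their poses are not given: they have to be found in the camera images.
- rail_base: aluminium socket block fixed to the bench, 90 deep (x) x 170 wide (y) x 56 mm high, mounting ears 20 mm beyond each end (6 mm high); origin at the centre of its underside, x = direction in which rails are pushed in, y toward the end with the label, z up. Three parallel level bores run right through it along x at y = +60, 0 and -60 mm; their mouths are in the -x face. Any rail fits any socket
- socket1 (a point): centre of the rim of the socket mouth at y = +60 mm of the block, axes as the block's. Square bore 18 x 18 mm, axis 35 mm above the bench, no stop inside; a black flared lip (about 23 mm wide at the rim) stands out 6 mm from the face, and its rim plane is where the depth mark belongs. An inserted rail rests on the bore floor, 26 mm above the bench
- socket2 (a point): centre of the rim of the socket mouth at y = 0 mm of the block, axes as the block's. Square bore 18 x 18 mm, axis 35 mm above the bench, no stop inside; a black flared lip (about 23 mm wide at the rim) stands out 6 mm from the face, and its rim plane is where the depth mark belongs. An inserted rail rests on the bore floor, 26 mm above the bench
- socket3 (a point): centre of the rim of the socket mouth at y = -60 mm of the block, axes as the block's. Square bore 18 x 18 mm, axis 35 mm above the bench, no stop inside; a black flared lip (about 23 mm wide at the rim) stands out 6 mm from the face, and its rim plane is where the depth mark belongs. An inserted rail rests on the bore floor, 26 mm above the bench
- lock1_top (a point): centre of the top of the grey round push lock (24 mm across) above socket 1, 28 mm behind that socket's rim; 68 mm above the bench when up, 61.5 mm when down
- lock1 (a joint): travel (m) of lock 1: 0 up, 0.0065 fully down, about 0.0055 when down on a rail. Pressed straight down it resists with up to about 5 N (peak near 1 mm), snaps through at 4 mm and stays down; short of that it springs back. Down, it clamps the rail lightly (a firm pull still slides it) and blocks an empty bore; it can be pinched by its rim and pulled up again
- lock2_top (a point): centre of the top of the grey round push lock (24 mm across) above socket 2, 28 mm behind that socket's rim; 68 mm above the bench when up, 61.5 mm when down
- lock2 (a joint): travel (m) of lock 2: 0 up, 0.0065 fully down, about 0.0055 when down on a rail. Pressed straight down it resists with up to about 5 N (peak near 1 mm), snaps through at 4 mm and stays down; short of that it springs back. Down, it clamps the rail lightly (a firm pull still slides it) and blocks an empty bore; it can be pinched by its rim and pulled up again
- lock3_top (a point): centre of the top of the grey round push lock (24 mm across) above socket 3, 28 mm behind that socket's rim; 68 mm above the bench when up, 61.5 mm when down
- lock3 (a joint): travel (m) of lock 3: 0 up, 0.0065 fully down, about 0.0055 when down on a rail. Pressed straight down it resists with up to about 5 N (peak near 1 mm), snaps through at 4 mm and stays down; short of that it springs back. Down, it clamps the rail lightly (a firm pull still slides it) and blocks an empty bore; it can be pinched by its rim and pulled up again
- rail1: square aluminium tube, 120 long, 16 x 16 mm, 60 g, lying on the bench; origin at its middle, on its axis (8 mm above the bench), x along it toward the MARKED end (bare, dark hollow). Depth mark: a thin black line round it, 62 mm from the marked end. The other end has a 7 mm grey band. Rails differ only in the mark. Any of its four sides may be up. May be absent (None)
- rail1_mark (a point): point on the axis of rail 1 at its depth mark
- rail2: square aluminium tube, 120 long, 16 x 16 mm, 60 g, lying on the bench; origin at its middle, on its axis (8 mm above the bench), x along it toward the MARKED end (bare, dark hollow). Depth mark: a thin black line round it, 69 mm from the marked end. The other end has a 7 mm grey band. Rails differ only in the mark. Any of its four sides may be up. May be absent (None)
- rail2_mark (a point): point on the axis of rail 2 at its depth mark
- rail3: square aluminium tube, 120 long, 16 x 16 mm, 60 g, lying on the bench; origin at its middle, on its axis (8 mm above the bench), x along it toward the MARKED end (bare, dark hollow). Depth mark: a thin black line round it, 76 mm from the marked end. The other end has a 7 mm grey band. Rails differ only in the mark. Any of its four sides may be up. May be absent (None)
- rail3_mark (a point): point on the axis of rail 3 at its depth mark
- scanner: grey wand-type label scanner, 120 long x 32 wide x 30 high, about 120 g, with a black head and a window at one end; origin at its middle (15 mm above the bench as it lies), x along it out of the window (the window is 60 mm from the origin); grip it across its sides (32 mm) at the middle. Which side is up does not matter
- label (a point): centre of the label (46 x 26 mm, white with black bars) on the upright left end of the socket block, 34 mm above the bench; the label faces along the block's +y, axes as the block's
- cradle_bed (a point): centre of the top of the bed of the scanner's fixed black cradle, 20 mm above the bench; x along the cradle. Foot 104 x 56 x 8 mm, bed 96 long, 22 wide (fingers can go down beside its middle); 43 mm from the centre, at each end, two side ears up to 30 mm above the bench, 45 mm apart inside. The scanner lies between them, its middle 35 mm above the bench, either way round
- solder_spool: bystander: small black and white spool, 52 mm across, 38 high; origin at the centre of its underside
- bobbin: bystander: small orange bobbin, 29 mm across, 16 high; origin at the centre of its underside
- flux_tin: bystander: small white round tin, 50 mm across, 19 high; origin at the centre of its underside

How it is judged:
On the way, in this order (a step that is already met when the one before it is completed fails the run):
1. every rail present sits in a socket with its mark level with the rim, and the lock above it is down (((x of rail1_mark in the frame of socket1 between -0.004 and 0.004 m and y of rail1_mark in the frame of socket1 between -0.004 and 0.004 m and z of rail1_mark in the frame of socket1 between -0.005 and 0.005 m and x of lock1_top in the frame of rail1 above 0 m and angle between the x axis of rail1 and the x axis of rail_base, either way round below 0.08 rad and value of joint lock1 above 0.005 m) or (x of rail1_mark in the frame of socket2 between -0.004 and 0.004 m and y of rail1_mark in the frame of socket2 between -0.004 and 0.004 m and z of rail1_mark in the frame of socket2 between -0.005 and 0.005 m and x of lock2_top in the frame of rail1 above 0 m and angle between the x axis of rail1 and the x axis of rail_base, either way round below 0.08 rad and value of joint lock2 above 0.005 m) or (x of rail1_mark in the frame of socket3 between -0.004 and 0.004 m and y of rail1_mark in the frame of socket3 between -0.004 and 0.004 m and z of rail1_mark in the frame of socket3 between -0.005 and 0.005 m and x of lock3_top in the frame of rail1 above 0 m and angle between the x axis of rail1 and the x axis of rail_base, either way round below 0.08 rad and value of joint lock3 above 0.005 m)) and ((x of rail2_mark in the frame of socket1 between -0.004 and 0.004 m and y of rail2_mark in the frame of socket1 between -0.004 and 0.004 m and z of rail2_mark in the frame of socket1 between -0.005 and 0.005 m and x of lock1_top in the frame of rail2 above 0 m and angle between the x axis of rail2 and the x axis of rail_base, either way round below 0.08 rad and value of joint lock1 above 0.005 m) or (x of rail2_mark in the frame of socket2 between -0.004 and 0.004 m and y of rail2_mark in the frame of socket2 between -0.004 and 0.004 m and z of rail2_mark in the frame of socket2 between -0.005 and 0.005 m and x of lock2_top in the frame of rail2 above 0 m and angle between the x axis of rail2 and the x axis of rail_base, either way round below 0.08 rad and value of joint lock2 above 0.005 m) or (x of rail2_mark in the frame of socket3 between -0.004 and 0.004 m and y of rail2_mark in the frame of socket3 between -0.004 and 0.004 m and z of rail2_mark in the frame of socket3 between -0.005 and 0.005 m and x of lock3_top in the frame of rail2 above 0 m and angle between the x axis of rail2 and the x axis of rail_base, either way round below 0.08 rad and value of joint lock3 above 0.005 m)) and ((x of rail3_mark in the frame of socket1 between -0.004 and 0.004 m and y of rail3_mark in the frame of socket1 between -0.004 and 0.004 m and z of rail3_mark in the frame of socket1 between -0.005 and 0.005 m and x of lock1_top in the frame of rail3 above 0 m and angle between the x axis of rail3 and the x axis of rail_base, either way round below 0.08 rad and value of joint lock1 above 0.005 m) or (x of rail3_mark in the frame of socket2 between -0.004 and 0.004 m and y of rail3_mark in the frame of socket2 between -0.004 and 0.004 m and z of rail3_mark in the frame of socket2 between -0.005 and 0.005 m and x of lock2_top in the frame of rail3 above 0 m and angle between the x axis of rail3 and the x axis of rail_base, either way round below 0.08 rad and value of joint lock2 above 0.005 m) or (x of rail3_mark in the frame of socket3 between -0.004 and 0.004 m and y of rail3_mark in the frame of socket3 between -0.004 and 0.004 m and z of rail3_mark in the frame of socket3 between -0.005 and 0.005 m and x of lock3_top in the frame of rail3 above 0 m and angle between the x axis of rail3 and the x axis of rail_base, either way round below 0.08 rad and value of joint lock3 above 0.005 m))), for 0.3 s.
2. the held scanner is aimed at the middle of the label from about 8 cm and held steady (x of label in the frame of scanner between 0.105 and 0.175 m and y of label in the frame of scanner between -0.016 and 0.016 m and z of label in the frame of scanner between -0.016 and 0.016 m and angle between the x axis of scanner and the y axis of rail_base, either way round below 0.28 rad and linear speed of scanner below 0.03 m/s and contact force between the fingers and scanner above 0.5 N), for 1.2 s.
At the end, for the whole second after the job is handed in: every rail present is in a socket, marked end in, mark within 4 mm of the rim, its lock down past 5 mm; the scanner, after a steady 1.2 s aim (within 16 mm and 16 degrees, 45 to 115 mm away), lies at rest on its cradle bed within 20 mm along, 12 mm across and 14 degrees (all of step 1 and x of scanner in the frame of cradle_bed between -0.02 and 0.02 m and y of scanner in the frame of cradle_bed between -0.012 and 0.012 m and z of scanner in the frame of cradle_bed between 0.008 and 0.022 m and angle between the x axis of scanner and the x axis of cradle_bed, either way round below 0.25 rad and linear speed of each of rail1, rail2, rail3, scanner below 0.02 m/s); the robot touches nothing.
It fails at once if the spool, bobbin or tin is moved more than 35 mm (distance of any of solder_spool, bobbin, flux_tin from where it was at the start of the episode above 0.035 m).
Of rail1, rail2, rail3 only 2 to 3 are there at a start; the rules pass over those that are not, and their reading is None.
At some moment in a run one of rail1, rail2, rail3, scanner may be knocked a few centimetres aside while the robot is not near it.
Once in a run the grip may slacken for a moment while it holds something.
It also fails if it takes over 210 s, if anything falls off the work surface, if the arm or the gripper's body presses on something with over 40 N, if the wrist force passes 120 N, or if a joint passes its speed limit or range.

## Working session

There is one attempt and no reset: what is moved stays moved. The work goes in short steps, Python scripts to look and compute and a shell command to move; the robot and the scene stay as the last step left them, time stands still between calls to the robot, and variables do not carry over. Pictures are saved under pics/ and viewed, at most 14 in all, crops included, and the job is handed in when it is done.

```bash
mkdir -p pics; ls; python3 - <<'E'
from plant import r
import cv2
for n in ("side","top"):
    cv2.imwrite(f"pics/{n}0.png", r.capture(n)); c=r.camera_info(n); print(n,c)
s=r.state(); print(s, r.tcp_to_grasp)
E
```

```text
pics
side {'K': array([[552.1202379 ,   0.        , 313.54092803],
       [  0.        , 552.1202379 , 234.3399016 ],
       [  0.        ,   0.        ,   1.        ]]), 'position': array([ 1.17582277, -0.18349064,  0.79487638]), 'rotation': array([ 0.75175704,  0.56120057, -0.21211806, -0.2737174 ])}
top {'K': array([[489.35743348,   0.        , 320.68052275],
       [  0.        , 489.35743348, 234.40416643],
       [  0.        ,   0.        ,   1.        ]]), 'position': array([ 0.4836871 , -0.00139198,  1.00922053]), 'rotation': array([ 0.71138347, -0.70170231,  0.02458586, -0.03070775])}
{'time_s': 0.1, 'joint_pos': array([ 1.11198519,  0.39913174,  0.04506128,  1.53773588, -0.01868802,
        1.20691145, -0.05073119]), 'qd': array([-0.00042674, -0.00401022, -0.00013726, -0.0033861 , -0.00165927,
        0.0008304 , -0.00070511]), 'tau': array([ 3.21118328e-03, -4.76261652e+01,  1.36988115e+00, -2.54954553e+01,
        1.18962754e-02,  4.92167062e-03,  1.56096644e-05]), 'tcp_pos': array([ 0.22864737, -0.60779666,  0.19936711]), 'tool_rot': array([ 9.83854626e-01,  1.78967303e-01, -2.28034033e-04, -8.52551017e-04]), 'wrist_force': array([ 0.34438696, -0.72191266,  1.01385976]), 'ft_torque': array([-0.03050355,  0.01108679,  0.00234987]), 'finger_force': 0.0, 'grip_width': 0.08542426581771728} 0.0187
```

View pics/top0.png

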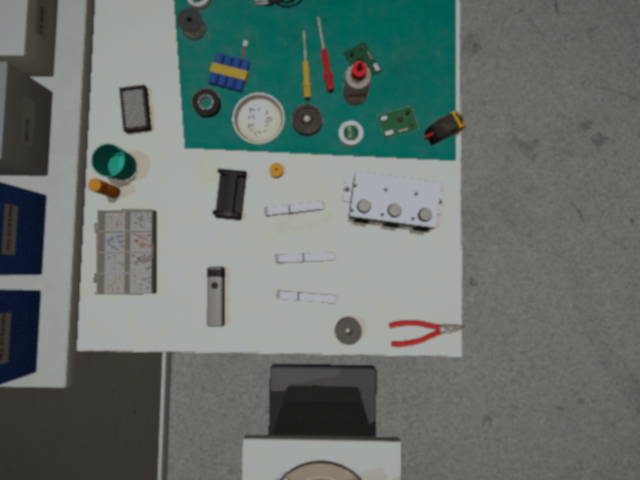

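View pics/side0.png

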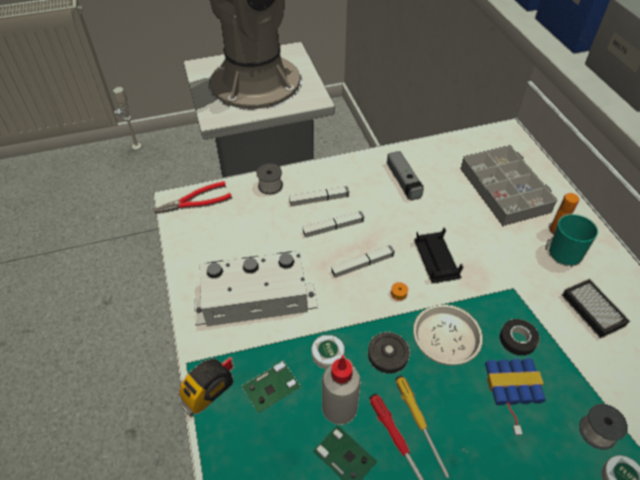

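The top view shows rails near (295,209), (306,258) and (307,297). The block is near (395,200) with its mouths toward the robot, the scanner at (216,296), the cradle at (230,194), the bobbin at (277,170), the spool at (348,330) and the tin at (350,132). The side view agrees. I'll enlarge for detail.

```bash
cat > h.py <<'E'
import numpy as np, cv2
from plant import r
from scipy.spatial.transform import Rotation as R
def ray(n,px):
    c=r.camera_info(n); K=c["K"]; d=np.linalg.inv(K)@[px[0],px[1],1]
    return np.array(c["position"]), R.from_quat(c["rotation"]).apply(d)
def onz(n,px,z):
    p,d=ray(n,px); return p+d*(z-p[2])/d[2]
def proj(n,P):
    c=r.camera_info(n); q=R.from_quat(c["rotation"]).inv().apply(np.atleast_2d(P)-c["position"])
    q=q@c["K"].T; return q[:,:2]/q[:,2:]
def crop(n,x0,y0,w,h,k,name,img=None):
    im=r.capture(n) if img is None else img
    c=cv2.resize(im[y0:y0+h,x0:x0+w],None,fx=k,fy=k,interpolation=cv2.INTER_CUBIC)
    for i in range(0,w,10): cv2.line(c,(i*k,0),(i*k,8 if i%50 else 16),(0,0,255),1)
    for i in range(0,h,10): cv2.line(c,(0,i*k),(8 if i%50 else 16,i*k),(0,0,255),1)
    cv2.imwrite("pics/"+name,c)
def tool():
    s=r.state(); M=R.from_quat(s["tool_rot"]).as_matrix(); return np.array(s["tcp_pos"]),M
def need(target,yaw=None):
    """shift in cm in tool axes to TCP target; yaw: wanted world angle of tool y axis (mod pi) -> turn deg"""
    p,M=tool(); d=M.T@(np.array(target)-p)*100
    t=None
    if yaw is not None:
        a=np.arctan2(M[1,1],M[0,1]); e=(yaw-a+np.pi/2)%np.pi-np.pi/2; t=-np.degrees(e)
    return np.round(d,2), t
E
python3 - <<'E'
from h import *
t=cv2.imread("pics/top0.png"); s=cv2.imread("pics/side0.png")
crop("top",255,160,190,150,4,"tc.png",t)
crop("side",190,180,220,150,3,"sc.png",s)
crop("top",200,155,60,180,3,"tc2.png",t)
E
```

```text
(no output)
```

View pics/tc.png

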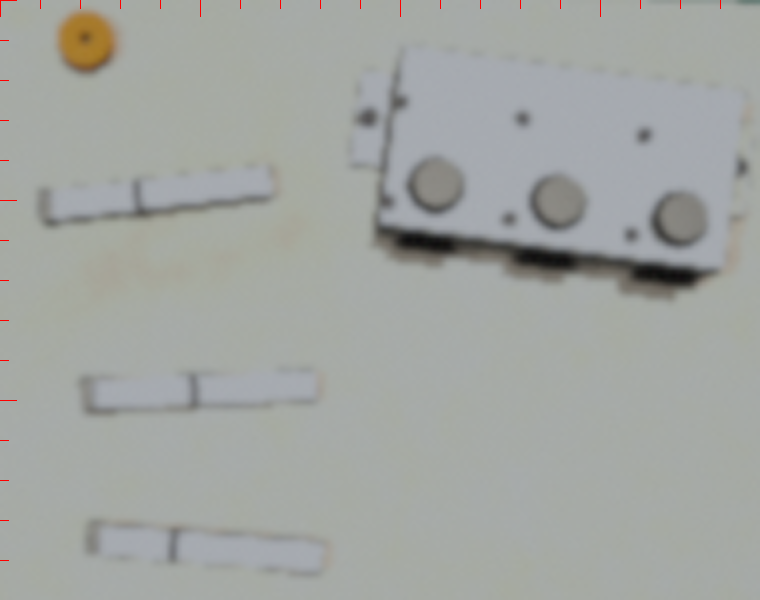

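View pics/sc.png

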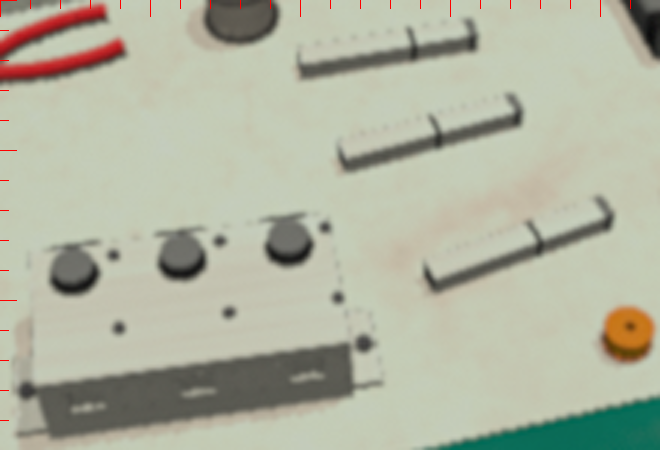

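View pics/tc2.png

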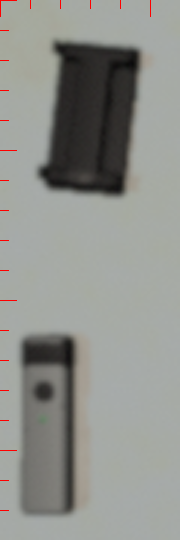

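The crops give me the pixels. Rail ends and marks, with the grey bands on the left and marked ends on the right: the upper rail has its mark at about 70 mm (rail2), the middle at about 63 mm (rail1), the lower at about 77 mm (rail3). The lock tops are clear in both views. The scanner window points to +x, image up. Next I turn these into positions.

```bash
python3 - <<'E'
from h import *
f=lambda p,x0,y0,k:((p[0]+.5)/k-.5+x0,(p[1]+.5)/k-.5+y0)
T=lambda p,z:onz("top",f(p,255,160,4),z)
S=lambda p,z:onz("side",f(p,190,180,3),z)
T2=lambda p,z:onz("top",f(p,200,155,3),z)
for nm,l,m,e in (("A(rail2)",(43.5,206.5),(139,195),(274,183)),("B(rail1)",(85,395),(193,391),(319,386)),("C(rail3)",(91,538),(174,546),(325,556))):
    a,b,c=[T(q,.016)[:2] for q in (l,m,e)]; d=c-a
    print(nm,"ctr",((a+c)/2).round(4),"mark",b.round(4),"L",np.linalg.norm(d).round(4),"ang",np.degrees(np.arctan2(d[1],d[0])).round(1),"mark-end",np.linalg.norm(c-b).round(4))
for nm,l,m,e in (("A",(604,203),(536,228),(428,268)),("B",(515,102),(435,125),(341,148)),("C",(472,28),(411,38),(300,58))):
    print("side",nm,[S(q,.016)[:2].round(4) for q in (l,m,e)])
L=[T(p,.068)[:2] for p in ((436,184),(558,201),(680,218))]
Ls=[S(p,.068)[:2] for p in ((75,268),(182,254),(289,240))][::-1]
for q in (L,Ls):
    d=q[0]-q[2]; print("locks",np.round(q,4).tolist(),"y len",np.linalg.norm(d).round(4),"yaw x",np.degrees(np.arctan2(-d[0],d[1])).round(2))
print("block top corners",[T(p,.056)[:2].round(4) for p in ((402,47),(748,90),(723,271),(377,228))])
print("scanner",[T2(p,.030)[:2].round(4) for p in ((22,338),(72,337),(72,512),(22,512))])
print("cradle ears",[T2(p,.030)[:2].round(4) for p in ((57,45),(138,52),(122,190),(44,174))])
print("tin",onz("top",(350,132),.019)[:2],"bob",onz("top",(277,170),.016)[:2],"spool",onz("top",(348,330),.038)[:2])
print(need([.45,0,.2],np.radians(0)))
E
```

```text
A(rail2) ctr [0.6143 0.0624] mark [0.614  0.0725] L 0.1185 ang -83.4 mark-end 0.0693
B(rail1) ctr [0.5146 0.0387] mark [0.5142 0.0432] L 0.1188 ang -87.0 mark-end 0.064
C(rail3) ctr [0.4358 0.0344] mark [0.436  0.0515] L 0.1184 ang -93.5 mark-end 0.0763
side A [array([0.6048, 0.1201]), array([0.6111, 0.0742]), array([0.6209, 0.0034])]
side B [array([0.5108, 0.0964]), array([0.5148, 0.0416]), array([ 0.5161, -0.0204])]
side C [array([0.4394, 0.0914]), array([0.4366, 0.0499]), array([ 0.433 , -0.0251])]
locks [[0.6144, -0.0751], [0.6069, -0.1341], [0.5994, -0.193]] y len 0.1189 yaw x -7.27
locks [[0.6171, -0.0772], [0.6095, -0.1363], [0.602, -0.1947]] y len 0.1185 yaw x -7.33
block top corners [array([ 0.684 , -0.0588]), array([ 0.6646, -0.229 ]), array([ 0.5751, -0.2163]), array([ 0.594 , -0.0473])]
scanner [array([0.4913, 0.2341]), array([0.4924, 0.2007]), array([0.3771, 0.1973]), array([0.3766, 0.2304])]
cradle ears [array([0.6895, 0.2167]), array([0.6854, 0.1617]), array([0.5914, 0.17  ]), array([0.6015, 0.2228])]
tin [ 0.77389953 -0.04976944] bob [0.69325285 0.09954426] spool [ 0.37254984 -0.04861842]
(array([ 4.212e+01, -4.909e+01,  2.000e-02]), np.float64(-69.38077135196077))
```

The two views agree within 2–3 mm, and the block yaw is −7.3°. First I turn the tool at altitude, then travel.

```bash
cat >> h.py <<'E'
xb=np.array([np.cos(np.radians(-7.3)),np.sin(np.radians(-7.3)),0]); yb=np.array([-xb[1],xb[0],0])
L=np.array([[.6158,-.0762,.068],[.608,-.135,.068],[.6005,-.194,.068]])
S=L-.028*xb; S[:,2]=.035
def st():
    s=r.state(); p,M=tool()
    print("t%.2f"%s["time_s"],"tcp",p.round(4),"tool x yaw %.1f"%np.degrees(np.arctan2(M[1,0],M[0,0])),"tilt %.2f"%np.degrees(np.arccos(-M[2,2])),"F",np.round(s["wrist_force"],1),"w %.4f"%s["grip_width"],"ff %.1f"%s["finger_force"],"q7 %.2f"%s["joint_pos"][6])
def go(target,xyaw):
    st(); d,t=need(target,np.radians(xyaw-90)); print("need cm",d,"turn",round(t,2))
E
python3 -m pendant '[[0,0,0,-10.7],[0,0,0,-10.7],[0,0,0,-10.7],[0,0,0,-10.7],[0,0,0,-10.7],[0,0,0,-10.7],[0,0,0,-10.7],[0,0,0,-1.5]]' 3 60
python3 - <<'E'
from h import *
go([.6095,.098,.1],97)
E
```

```text
time_s: 1.1
tcp_pos: [0.2287, -0.6081, 0.1998]
tool_rot: [0.663, 0.749, 0.0, -0.0]
wrist_force: [-0.7, -0.7, 0.3]
grip_width: 0.03
finger_force: 0.0
t1.10 tcp [ 0.2287 -0.6081  0.1998] tool x yaw 97.0 tilt 0.06 F [-0.7 -0.7  0.3] w 0.0300 ff 0.0 q7 1.20
need cm [65.45 46.38 10.04] turn -0.03
```

```bash
python3 -m pendant '[[5,3.5,0,0],[5.5,4,0,0],[5.5,4,0,0],[5.5,4,0,0],[5.5,4,0,0],[5.5,4,0,0],[5.5,4,0,0],[5.5,4,0,0],[5.5,4,0,0],[5.5,4,1,0]]' >/dev/null; python3 -m pendant '[[5.5,3.5,1,0],[5.45,3.38,1,0],[0,0,0,0],[0,0,0,0],[0,0,0,0]]' >/dev/null
python3 - <<'E'
from h import *
go([.6095,.098,.003],97)
E
```

```text
t2.98 tcp [0.5822 0.0464 0.1721] tool x yaw 96.8 tilt 0.08 F [ 0.2 -0.5 -0.4] w 0.0299 ff 0.0 q7 -0.23
need cm [ 4.83  3.32 16.9 ] turn -0.2
```

```bash
python3 -m pendant '[[2.4,1.65,4,0],[2.43,1.67,4,0],[0,0,4,0],[0,0,2.5,0],[0,0,1.4,0],[0,0,1,0],[0,0,0,0],[0,0,0,0]]' >/dev/null
python3 - <<'E'
from h import *
go([.6095,.098,.003],97)
crop("top",255,180,100,70,6,"a1.png")
E
```

```text
t3.98 tcp [0.6104 0.1008 0.0041] tool x yaw 97.0 tilt 0.11 F [-0.   0.2 -0.1] w 0.0303 ff 0.0 q7 -0.44
need cm [-0.26 -0.12  0.11] turn -0.0
```

View pics/a1.png

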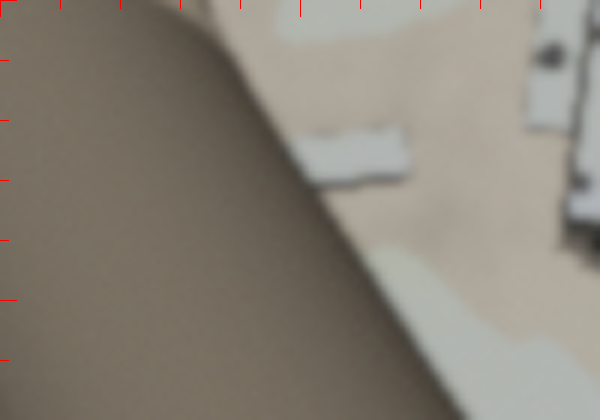

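The arm hides most of the rail from above, and its marked end is still at about (322,205). I correct slightly, then close and lift.

```bash
python3 -m pendant '[[-0.26,-0.1,0.1,0],[0,0,0,0],[0,0,0,0],[0,0,0,0],[0,0,0,0],[0,0,0,0]]' 1 50
python3 -m pendant '[[0,0,-1,0],[0,0,-1.7,0],[0,0,-1.3,0],[0,0,0,0],[0,0,0,0]]'
python3 - <<'E'
from h import *
st()
crop("side",300,160,110,110,5,"a2.png")
E
```

```text
time_s: 4.78
tcp_pos: [0.6088, 0.098, 0.0021]
tool_rot: [0.662, 0.749, -0.0, 0.0]
wrist_force: [0.3, 1.0, 0.4]
grip_width: 0.0097
finger_force: 0.0
time_s: 5.4
tcp_pos: [0.6086, 0.0977, 0.042]
tool_rot: [0.663, 0.749, -0.0, 0.0]
wrist_force: [0.6, -0.1, -0.5]
grip_width: 0.0102
finger_force: 0.0
t5.40 tcp [0.6086 0.0977 0.042 ] tool x yaw 97.0 tilt 0.03 F [ 0.6 -0.1 -0.5] w 0.0102 ff 0.0 q7 -0.41
```

View pics/a2.png

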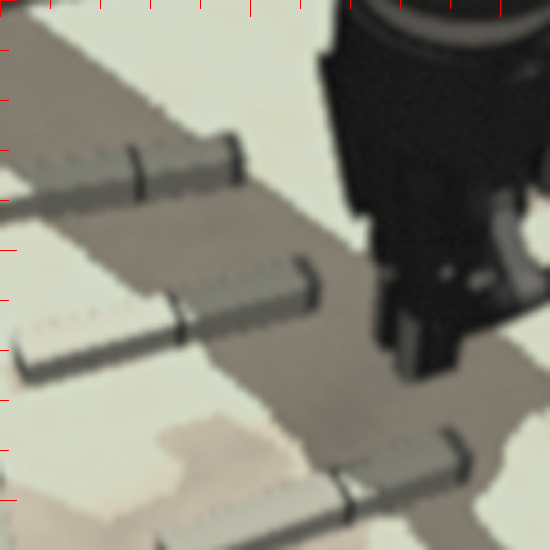

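The fingers closed above or beside the rail: it has not moved and its band end is at (391,251). I'll check where the finger tips really are.

```bash
python3 - <<'E'
from h import *
p,M=tool(); print(proj("side",[p,p-[0,0,.0187],p+M[:,1]*.005,p-M[:,1]*.005]).round(1))
print(proj("side",[[p[0],p[1],.016],[p[0],p[1],.0]]).round(1), proj("side",[[.6095,.098,.016]]))
E
```

```text
[[381.3 242.5]
 [380.4 249.1]
 [382.6 244.5]
 [379.9 240.5]]
[[380.1 251.6]
 [379.4 257.1]] [[380.47018128 252.02357789]]
```

The visible tips are about 18 mm above the reported TCP, which explains why they passed over the rail. I'll go lower in small steps and watch the force.

```bash
python3 -m pendant '[[0,0,0,0],[0,0,0,0],[0,0,0,0],[0,0,2,0],[0,0,2,0],[0,0,0.4,0],[0,0,0.2,0],[0,0,0,0]]' 3 50
python3 -m pendant '[[0,0,0.2,0],[0,0,0.2,0],[0,0,0,0]]'
```

```text
time_s: 6.45
tcp_pos: [0.6091, 0.0982, -0.0037]
tool_rot: [0.662, 0.749, 0.0, 0.0]
wrist_force: [-0.0, 0.2, 0.3]
grip_width: 0.03
finger_force: 0.0
time_s: 6.82
tcp_pos: [0.6087, 0.0979, -0.0079]
tool_rot: [0.662, 0.749, -0.0, 0.0]
wrist_force: [-0.8, -0.4, 0.5]
grip_width: 0.03
finger_force: 0.0
```

```bash
python3 -m pendant '[[0,0,0.2,0],[0,0,0,0]]' | grep -E "tcp_pos|force"
python3 -m pendant '[[0,0,0.2,0],[0,0,0,0]]'| grep -E "tcp_pos|force"
python3 -m pendant '[[0,0,0,0],[0,0,0,0],[0,0,0,0],[0,0,0,0]]' 1 50
```

```text
tcp_pos: [0.6086, 0.0979, -0.0101]
wrist_force: [0.1, 0.5, 1.0]
finger_force: 0.0
tcp_pos: [0.6086, 0.0979, -0.0121]
wrist_force: [-0.3, -0.2, 0.4]
finger_force: 0.0
time_s: 7.82
tcp_pos: [0.6088, 0.098, -0.0119]
tool_rot: [0.662, 0.749, -0.0, 0.0]
wrist_force: [-0.2, 0.4, -0.0]
grip_width: 0.0101
finger_force: 0.0
```

```bash
python3 - <<'E'
from h import *
crop("side",330,180,110,110,5,"a3.png")
p,M=tool(); print(proj("side",[p,p+[0,0,.0187]]).round(1))
E
```

```text
[[379.1 261.2]
 [379.9 254.9]]
```

View pics/a3.png

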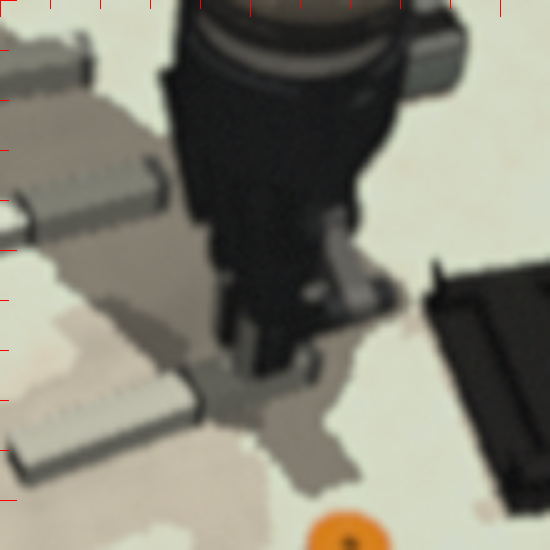

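The near finger looks to be resting over the top face of the rail at (381,255), with no force felt. So the true tips are higher than the TCP reading suggests. I'll open and keep descending, guarded by the force.

```bash
python3 -m pendant '[[0,0,0,0],[0,0,0,0],[0,0,0,0],[0,0,0.3,0],[0,0,0,0]]' 3 50 | grep -E "tcp_pos|force"
python3 -m pendant '[[0,0,0.3,0],[0,0,0,0]]' | grep -E "tcp_pos|force"
python3 -m pendant '[[0,0,0.3,0],[0,0,0,0]]' | grep -E "tcp_pos|force"
```

```text
tcp_pos: [0.6085, 0.0979, -0.0153]
wrist_force: [-0.2, -0.4, 0.6]
finger_force: 0.0
tcp_pos: [0.6085, 0.0979, -0.0183]
wrist_force: [-0.1, -0.5, -0.3]
finger_force: 0.0
tcp_pos: [0.6086, 0.0979, -0.0212]
wrist_force: [-0.0, 0.3, 0.2]
finger_force: 0.0
```

```bash
for i in 1; do python3 -m pendant '[[0,0,0.3,0],[0,0,0,0]]' | grep -E "tcp_pos|wrist"; done
python3 -m pendant '[[0,0,0.3,0],[0,0,0,0]]' | grep -E "tcp_pos|wrist"
python3 -m pendant '[[0,0,0.2,0],[0,0,0,0]]' | grep -E "tcp_pos|wrist"
python3 - <<'E'
from h import *
crop("side",330,180,110,110,5,"a4.png")
E
```

```text
tcp_pos: [0.6085, 0.0979, -0.0242]
wrist_force: [0.3, -0.7, 0.9]
tcp_pos: [0.6086, 0.0979, -0.0272]
wrist_force: [-0.5, 0.3, -0.8]
tcp_pos: [0.6086, 0.098, -0.0291]
wrist_force: [0.2, -0.2, 0.1]
```

View pics/a4.png

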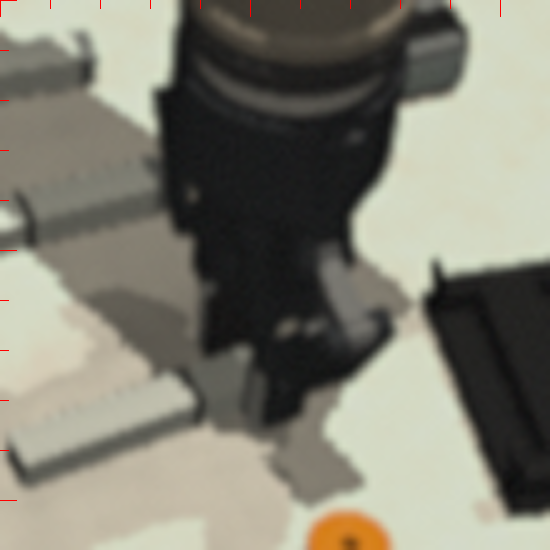

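The fingers now straddle the rail, with the near finger in front of it and its tip near (383,265). I close.

```bash
python3 -m pendant '[[0,0,0,0],[0,0,0,0],[0,0,0,0],[0,0,0,0],[0,0,0,0]]' 1 50
python3 -m pendant '[[0,0,-1,0],[0,0,-1.7,0],[0,0,-1.3,0],[0,0,0,0],[0,0,0,0]]'
```

```text
time_s: 10.42
tcp_pos: [0.6091, 0.0981, -0.0287]
tool_rot: [0.662, 0.749, 0.0, 0.0]
wrist_force: [-0.1, 0.2, 2.3]
grip_width: 0.0148
finger_force: 50.7
time_s: 11.05
tcp_pos: [0.6086, 0.0978, 0.011]
tool_rot: [0.663, 0.749, -0.0, 0.0]
wrist_force: [0.5, -0.4, -0.3]
grip_width: 0.0147
finger_force: 50.4
```

Gripped: rail axis at 8 mm height corresponds to a TCP reading of −0.029. I turn to the insertion yaw and go to a pre-insert pose in front of socket 1.

```bash
python3 -m pendant '[[0,0,0,-10.7],[0,0,0,-10.7],[0,0,0,-10.7],[0,0,0,-10.7],[0,0,0,-10.7],[0,0,0,-10.7],[0,0,0,-10.7],[0,0,0,-0.8],[0,0,0,0]]' >/dev/null
python3 - <<'E'
from h import *
go([.475,-.058,.011],172.7)
E
```

```text
t12.18 tcp [0.6085 0.0978 0.0106] tool x yaw 172.6 tilt 0.05 F [-0.   0.1 -1.1] w 0.0147 ff 50.3 q7 0.72
need cm [ 11.22 -17.18  -0.02] turn -0.13
```

```bash
python3 -m pendant '[[3,-4.5,0,0],[3,-4.5,0,0],[3,-4.5,0,0],[2.2,-3.7,0,-0.1],[0,0,0,0],[0,0,0,0],[0,0,0,0]]' >/dev/null
python3 - <<'E'
from h import *
go([.475,-.058,.011],172.7)
s=r.capture("side");t=r.capture("top")
cv2.imwrite("pics/s5.png",s);cv2.imwrite("pics/t5.png",t)
crop("side",190,160,120,110,5,"a5.png",s)
E
```

```text
t13.05 tcp [ 0.4771 -0.057   0.0115] tool x yaw 172.9 tilt 0.10 F [ 1.  -0.5  0. ] w 0.0147 ff 50.3 q7 0.98
need cm [ 0.2  -0.13  0.05] turn 0.21
```

View pics/a5.png

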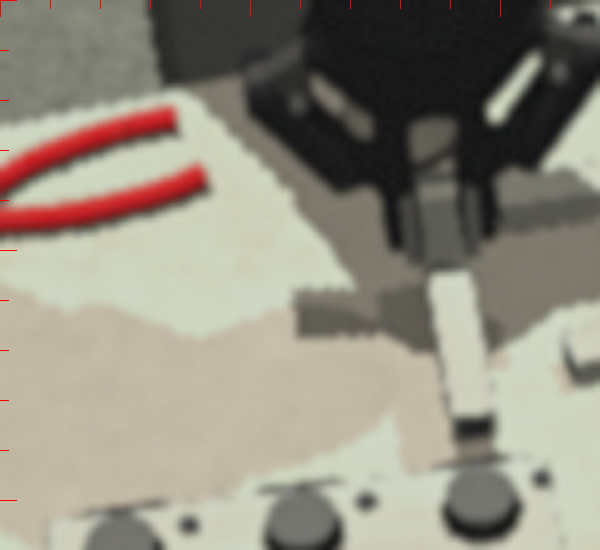

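The side crop shows the held rail's marked end, top edge centre (284.4,243.4), and its centre line by the fingers at (279.7,214.6). The lock 1 top is at (285.9,259). With the height known from the lift, this fixes the rail relative to the socket.

```bash
python3 - <<'E'
from h import *
f=lambda c,k=5,x0=190,y0=160:((c[0]+.5)/k-.5+x0,(c[1]+.5)/k-.5+y0)
e=onz("side",f((474,419)),.056); b=onz("side",f((451,275)),.056)
lk=[onz("side",f(q),.068) for q in ((482,496),(303,515),(124,537))]
d=e-b; print("end",e.round(4),"back",b.round(4),"ang",np.degrees(np.arctan2(d[1],d[0])).round(1)); print("locks",np.round(lk,4))
p,M=tool(); print("end in tcp, along -x tool, y tool:",(M.T@(e-p)).round(4))
for i in range(3):
    q=lk[i]; print("end rel rim1 using this lock%d:"%(i+1),"x",((e-q)@xb+.028).round(4),"y",((e-q)@yb+(0,-.06,-.12)[i]).round(4))
E
```

```text
end [ 0.5724 -0.0692  0.056 ] back [ 0.5041 -0.0604  0.056 ] ang -7.3
locks [[ 0.6154 -0.0767  0.068 ]
 [ 0.6059 -0.1357  0.068 ]
 [ 0.5978 -0.1944  0.068 ]]
end in tcp, along -x tool, y tool: [-0.0965 -0.0001 -0.0446]
end rel rim1 using this lock1: x -0.0155 y 0.002
end rel rim1 using this lock2: x -0.0137 y 0.0018
end rel rim1 using this lock3: x -0.0131 y 0.001
```

```bash
python3 -m pendant '[[0,-0.17,0,0.2],[0,0,0.7,0],[0,0,0.6,0],[0,0,0,0],[-0.8,0,0,0],[-0.8,0,0,0],[-0.7,0,0,0],[-0.7,0,0,0],[0,0,0,0]]'
python3 -c "
from h import *
st()"
```

```text
time_s: 14.28
tcp_pos: [0.5063, -0.0639, -0.0018]
tool_rot: [0.064, 0.998, 0.0, 0.0]
wrist_force: [-0.1, 0.1, -0.8]
grip_width: 0.0144
finger_force: 50.3
t14.28 tcp [ 0.5063 -0.0639 -0.0018] tool x yaw 172.6 tilt 0.04 F [-0.1  0.1 -0.8] w 0.0144 ff 50.3 q7 0.96
```

```bash
python3 -m pendant '[[-1,0,0,0],[-1,0,0,0],[-1,0,0,0],[-1,0,0,0],[-0.5,0,0,0],[0,0,0,0],[0,0,0,0]]' | grep -E "tcp_pos|force|width"
python3 - <<'E'
from h import *
st()
s=r.capture("side"); cv2.imwrite("pics/s6.png",s)
a=cv2.resize(s[180:270,255:325],None,fx=6,fy=6,interpolation=cv2.INTER_CUBIC)
for i in range(0,70,10): cv2.line(a,(i*6,0),(i*6,8),(0,0,255))
for i in range(0,90,10): cv2.line(a,(0,i*6),(8,i*6),(0,0,255))
cv2.imwrite("pics/a6.png",a)
E
```

```text
tcp_pos: [0.5508, -0.0694, -0.0017]
wrist_force: [1.0, 1.0, -0.9]
grip_width: 0.0142
finger_force: 50.3
t15.15 tcp [ 0.5508 -0.0694 -0.0017] tool x yaw 172.6 tilt 0.10 F [ 1.   1.  -0.9] w 0.0142 ff 50.3 q7 0.97
```

View pics/a6.png

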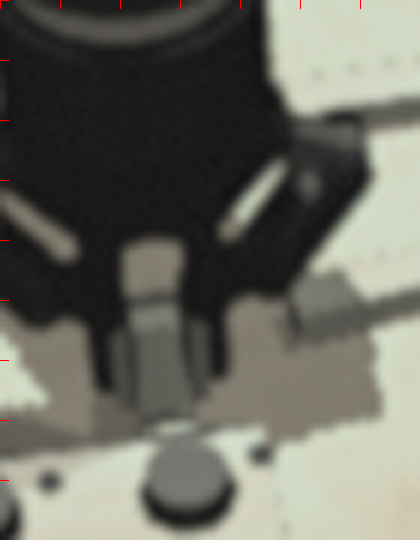

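```bash
python3 - <<'E'
from h import *
p,M=tool()
for d in (0,.01,.02,.026,.03,-.025): 
    q=p+M[:,0]*d; q[2]=.043; u=proj("side",[q])[0]; print(d,((u-[255,180]+.5)*6-.5).round(0))
for z in (.035,.0465): print("rim1",z,((proj("side",[[S[0][0],S[0][1],z]])[0]-[255,180]+.5)*6-.5).round(0))
print("remaining by reckoning, mm", ((S[0]-p)@xb*1000-25).round(1))
s=cv2.imread("pics/s6.png"); print(s[225:252,281:284].mean(1).round(0).astype(int).tolist())
E
```

```text
0 [162. 357.]
0.01 [158. 332.]
0.02 [154. 307.]
0.026 [152. 292.]
0.03 [150. 282.]
-0.025 [172. 422.]
rim1 0.035 [184. 471.]
rim1 0.0465 [182. 446.]
remaining by reckoning, mm 12.4
[[109, 123, 128], [109, 121, 126], [102, 114, 118], [85, 93, 96], [72, 77, 77], [80, 86, 87], [101, 111, 111], [111, 122, 122], [108, 119, 119], [98, 108, 108], [89, 98, 99], [87, 96, 95], [87, 95, 95], [87, 96, 96], [87, 95, 95], [87, 95, 96], [88, 95, 96], [87, 95, 95], [87, 95, 95], [86, 95, 95], [86, 95, 95], [86, 95, 95], [85, 93, 93], [77, 85, 85], [75, 82, 82], [112, 123, 120], [142, 156, 153]]
```

The rail has entered the socket without force. Its band end is 24 mm behind the TCP, so the mark has about 9 mm left to travel. I push that, release and lift clear.

```bash
cat >> h.py <<'E'
BOX={"A":(330,240,70,42),"B":(298,208,70,34),"C":(282,180,70,32),"scan":(380,145,50,60)}
def knock(names="ABC",img=None):
    s=r.capture("side") if img is None else img; z=cv2.imread("pics/side0.png")
    for n in names if not isinstance(names,str) else list(names):
        x,y,w,h=BOX[n]; m=25
        q=cv2.matchTemplate(s[y-m:y+h+m,x-m:x+w+m],z[y:y+h,x:x+w],cv2.TM_CCOEFF_NORMED)
        _,v,_,l=cv2.minMaxLoc(q); print(n,"shift px",l[0]-m,l[1]-m,"score %.2f"%v)
E
python3 -m pendant '[[-0.5,0,0,0],[-0.4,0,0,0],[0,0,0,0],[0,0,0,0]]' | grep -E "tcp_pos|force|width"
python3 -m pendant '[[0,0,0,0],[0,0,0,0],[0,0,0,0],[0,0,-2,0],[0,0,-3,0],[0,0,-3,0],[0,0,0,0]]' 3.2 50 | grep -E "tcp_pos|wrist|width"
python3 - <<'E'
from h import *
knock(["B","C","scan"])
go([.5132,.066,.06],93)
E
```

```text
tcp_pos: [0.559, -0.0704, -0.0021]
wrist_force: [-0.1, 3.7, -2.3]
grip_width: 0.015
finger_force: 31.1
tcp_pos: [0.5616, -0.0708, 0.0817]
wrist_force: [0.2, 1.6, -0.8]
grip_width: 0.032
B shift px 0 0 score 0.77
C shift px 25 25 score 0.49
scan shift px 0 0 score 1.00
t16.62 tcp [ 0.5602 -0.0711  0.08  ] tool x yaw 172.6 tilt 0.20 F [-0.1  0.6 -0.2] w 0.0320 ff 0.0 q7 1.06
need cm [ 6.43 12.99  1.97] turn 79.61
```

```bash
python3 -m pendant '[[2.15,4.33,0,0],[2.15,4.33,0,0],[2.13,4.33,0,0],[0,0,0,10.7],[0,0,0,10.7],[0,0,0,10.7],[0,0,0,10.7],[0,0,0,10.7],[0,0,0,10.7],[0,0,0,10.7]]' >/dev/null; python3 -m pendant '[[0,0,3,4.7],[0,0,3,0],[0,0,0,0],[0,0,0,0]]' >/dev/null
python3 - <<'E'
from h import *
s=r.capture("side"); cv2.imwrite("pics/s7.png",s)
knock("ABC",s)
go([.5132,.066,-.0287],93)
E
```

```text
A shift px -24 20 score 0.23
B shift px -25 7 score 0.56
C shift px -1 0 score 0.36
t18.43 tcp [0.5127 0.0664 0.019 ] tool x yaw 93.0 tilt 0.09 F [ 0.1 -0.4 -0.1] w 0.0320 ff 0.0 q7 -0.50
need cm [-0.05  0.04  4.77] turn 0.02
```

```bash
python3 -m pendant '[[0,0,2,0],[0,0,1.5,0],[0,0,1,0],[0,0,0.27,0],[0,0,0,0],[0,0,0,0]]' | grep -E "tcp_pos|wrist"
python3 -m pendant '[[0,0,0,0],[0,0,0,0],[0,0,0,0],[0,0,0,0]]' 1 50| grep -E "tcp_pos|force|width"
python3 -m pendant '[[0,0,-1,0],[0,0,-1.7,0],[0,0,-1.3,0],[0,0,0,0],[0,0,0,-10.7],[0,0,0,-10.7],[0,0,0,-10.7],[0,0,0,-10.7],[0,0,0,-10.7],[0,0,0,-10.7]]'| grep -E "tcp_pos|force|width"
python3 -m pendant '[[0,0,0,-10.7],[0,0,0,-4.8],[0,0,0,0],[0,0,0,0]]'| grep -E "tcp_pos|force|width"
python3 - <<'E'
from h import *
# pre-insert for rail1 in socket 2: mark 25 ahead of tcp, marked end 62 further, 20 gap
q=S[1]-xb*.107; q[2]=.011; print(q)
go(q,172.7)
knock(["C","scan"])
E
```

```text
tcp_pos: [0.5124, 0.0663, -0.0292]
wrist_force: [-0.2, 0.7, 0.2]
tcp_pos: [0.5126, 0.0663, -0.029]
wrist_force: [-0.7, 0.7, 5.7]
grip_width: 0.0145
finger_force: 51.0
tcp_pos: [0.5115, 0.0659, 0.0101]
wrist_force: [-0.3, -0.2, -0.7]
grip_width: 0.0146
finger_force: 50.2
tcp_pos: [0.5117, 0.066, 0.0102]
wrist_force: [-0.0, 0.4, -0.2]
grip_width: 0.0149
finger_force: 50.3
[ 0.47409425 -0.11784628  0.011     ]
t21.43 tcp [0.5117 0.066  0.0102] tool x yaw 172.6 tilt 0.03 F [-0.   0.4 -0.2] w 0.0149 ff 50.3 q7 0.69
need cm [  1.38 -18.72  -0.07] turn -0.06
C shift px -1 0 score 0.23
scan shift px 0 0 score 0.94
```

```bash
python3 -m pendant '[[0.7,0,-3,0],[0.68,-3,0,0],[0,-5.2,0,0],[0,-5.2,0,0],[0,-5.3,0,0],[0,0,1.5,0],[0,0,1.5,0],[0,0,0,0],[0,0,0,0]]'| grep -E "tcp_pos|force|width"
python3 - <<'E'
from h import *
q=S[1]-xb*.107; q[2]=.011; go(q,172.7)
s=r.capture("side"); cv2.imwrite("pics/s8.png",s)
p,M=tool()
a=p-M[:,0]*.087; a[2]=.056; print("pred end px",proj("side",[a]).round(1), "rim2",proj("side",[S[1]+[0,0,.0115]]).round(1))
i,j=proj("side",[a])[0].round().astype(int)
print(s[j-12:j+14,i-12:i+14].mean(2).astype(int).__str__().replace("\n "," \n"))
E
```

```text
tcp_pos: [0.475, -0.1159, 0.0106]
wrist_force: [0.2, 0.4, -0.4]
grip_width: 0.0148
finger_force: 50.2
t22.60 tcp [ 0.475  -0.1159  0.0106] tool x yaw 172.9 tilt 0.03 F [ 0.2  0.4 -0.4] w 0.0148 ff 50.2 q7 1.07
need cm [ 0.06 -0.2  -0.04] turn 0.19
pred end px [[250.4 246.2]] rim2 [[250.8 258.3]]
[[158 131 119 107  91  90 128 180 198 199 200 201 201 201 195 168 122  92 
  88  91  95  98 114 141 163 180] 
[174 159 154 137 109  99 132 181 198 199 200 201 201 200 198 179 128  93 
  95 106 123 131 147 174 191 201] 
[181 177 178 166 143 130 150 185 197 199 199 201 200 200 199 182 132 106 
 123 141 159 168 175 191 201 203] 
[182 184 184 181 173 169 175 190 198 197 199 199 200 200 200 182 136 129 
 158 172 178 181 186 196 202 203] 
[182 183 183 183 182 181 185 193 197 197 199 200 200 200 200 183 140 142 
 172 182 181 182 186 197 202 202] 
[182 182 182 182 182 182 183 189 195 198 199 200 200 200 199 183 142 135 
 169 183 183 183 190 198 202 202] 
[182 183 182 182 183 182 180 183 192 197 198 200 200 200 199 187 149 136 
 169 188 190 191 196 200 201 200] 
[183 181 182 183 182 181 177 175 188 19
[... 1331 characters left out ...]
20 118 117 
 124 155 190 203 204 203 203 203] 
[187 181 182 182 183 183 183 182 182 181 166 132 113 115 117 116 116 113 
 113 142 185 202 204 204 203 200] 
[188 182 182 182 181 180 180 179 178 177 164 131 108 107 107 108 109 107 
 107 133 174 196 201 202 203 198] 
[190 184 182 177 170 164 161 160 160 157 148 123  97  95 104 113 122 131 
 136 146 172 192 200 202 202 199] 
[195 187 180 165 145 134 129 128 130 129 122 105  93  99 115 135 157 177 
 185 186 191 199 200 198 190 187] 
[197 191 182 165 148 143 141 135 132 131 124 112 106 110 119 136 161 184 
 198 203 203 203 198 180 157 149] 
[198 196 195 190 185 182 172 152 133 124 122 117 114 114 114 121 134 159 
 185 200 204 202 186 150 111  99]]
```

The numeric patch shows rail1's marked end at about (250.0,246.0), as predicted. Now the residual to socket 2, and how far rail2 sits in socket 1.

```bash
python3 - <<'E'
from h import *
e=onz("side",(250.0,246.0),.056); p,M=tool()
Ls=np.array([[.616,-.077,.068],[.6075,-.136,.068],[.5995,-.1946,.068]])
print("end",e.round(4)); 
for i in range(3): print("rel rim2 x %.4f y %.4f"%((e-Ls[i])@xb+.028,(e-Ls[i])@yb+(.06,0,-.06)[i]))
s=cv2.imread("pics/s8.png").mean(2)
# profile along installed rail A, top face z=.042, distances behind rim1 (side-based)
c=Ls[0]-.028*xb; c[2]=.042
d=np.arange(-.012,.064,.002)
P=proj("side",[c-xb*t for t in d]); 
v=cv2.remap(s.astype(np.float32),P[:,0].astype(np.float32),P[:,1].astype(np.float32),1).ravel()
print([(round(a*1000),int(b)) for a,b in zip(d,v)])
t=r.capture("top"); cv2.imwrite("pics/t8.png",t)
c=np.array([.6144,-.0751,.042])-.028*xb; c[2]=.042
P=proj("top",[c-xb*t_ for t_ in d]).astype(np.float32)
v=cv2.remap(t.mean(2).astype(np.float32),P[:,0],P[:,1],1).ravel(); print([(round(a*1000),int(b)) for a,b in zip(d,v)])
E
```

```text
end [ 0.5608 -0.1277  0.056 ]
rel rim2 x -0.0203 y 0.0027
rel rim2 x -0.0193 y 0.0023
rel rim2 x -0.0189 y 0.0014
[(-12, 115), (-10, 115), (-8, 114), (-6, 114), (-4, 114), (-2, 114), (0, 113), (2, 114), (4, 115), (6, 112), (8, 123), (10, 158), (12, 188), (14, 202), (16, 203), (18, 203), (20, 202), (22, 203), (24, 203), (26, 203), (28, 202), (30, 202), (32, 203), (34, 203), (36, 202), (38, 202), (40, 203), (42, 203), (44, 201), (46, 193), (48, 170), (50, 140), (52, 134), (54, 154), (56, 182), (58, 198), (60, 202), (62, 202)]
[(-12, 171), (-10, 154), (-8, 113), (-6, 62), (-4, 33), (-2, 41), (0, 68), (2, 105), (4, 143), (6, 168), (8, 176), (10, 177), (12, 178), (14, 178), (16, 178), (18, 178), (20, 178), (22, 178), (24, 178), (26, 178), (28, 178), (30, 178), (32, 177), (34, 178), (36, 177), (38, 177), (40, 178), (42, 177), (44, 174), (46, 165), (48, 152), (50, 140), (52, 126), (54, 113), (56, 121), (58, 143), (60, 164), (62, 174)]
```

Rail2's mark is still about 3 mm outside the rim, to be nudged later. Now I insert rail1 in socket 2.

```bash
python3 -m pendant '[[0,-0.2,0,0.2],[0,0,0.7,0],[0,0,0.56,0],[0,0,0,0],[-0.8,0,0,0],[-0.8,0,0,0],[-0.9,0,0,0],[-0.9,0,0,0],[0,0,0,0]]' | grep -E "tcp_pos|force|width"
python3 -m pendant '[[-0.8,0,0,0],[-0.8,0,0,0],[-0.8,0,0,0],[-0.8,0,0,0],[-0.8,0,0,0],[-0.8,0,0,0],[0,0,0,0],[0,0,0,0]]' | grep -E "tcp_pos|force|width"
python3 -c "
from h import *
st(); p,M=tool(); print('moved',(p-[.475,-.1159,0])@xb)"
```

```text
tcp_pos: [0.5091, -0.1239, -0.0021]
wrist_force: [0.1, 0.9, -0.9]
grip_width: 0.0145
finger_force: 50.3
tcp_pos: [0.5559, -0.1301, -0.0021]
wrist_force: [0.5, 1.1, 0.2]
grip_width: 0.0148
finger_force: 50.3
t24.82 tcp [ 0.5559 -0.1301 -0.0021] tool x yaw 172.5 tilt 0.04 F [0.5 1.1 0.2] w 0.0148 ff 50.3 q7 1.05
moved 0.08205529612446763
```

```bash
python3 -m pendant '[[0,0,0,0],[0,0,0,0],[0,0,0,0],[0,0,-2,0],[0,0,-3,0],[0,0,-3,0],[0,0,0,0]]' 3.2 50 | grep -E "tcp_pos|wrist|width"
python3 - <<'E'
from h import *
go([.4376,.0737,-.0287],86.7)
E
```

```text
tcp_pos: [0.5581, -0.1302, 0.0815]
wrist_force: [0.7, -1.0, -0.4]
grip_width: 0.0322
t25.70 tcp [ 0.5581 -0.1302  0.0815] tool x yaw 172.5 tilt 0.36 F [ 0.7 -1.  -0.4] w 0.0322 ff 0.0 q7 1.14
need cm [14.67 18.66 10.91] turn 85.82
```

```bash
python3 -m pendant '[[3.65,4.65,0,0],[3.65,4.65,0,0],[3.7,4.7,0,0],[3.67,4.66,0,0],[0,0,0,10.7],[0,0,0,10.7],[0,0,0,10.7],[0,0,0,10.7],[0,0,0,10.7],[0,0,0,10.7]]' >/dev/null; python3 -m pendant '[[0,0,2,10.7],[0,0,2,10.7],[0,0,0,0.2],[0,0,0,0],[0,0,0,0]]' >/dev/null
python3 - <<'E'
from h import *
go([.4376,.0737,-.0287],86.7)
s=r.capture("side");t=r.capture("top");cv2.imwrite("pics/s9.png",s);cv2.imwrite("pics/t9.png",t)
BOX["C"]=(282,182,40,26); knock(["C","scan"],s)
d=np.arange(-.012,.070,.002)
for i,tail in ((0,51),(1,58)):
    for n,im,Lk in (("top",t,[[.6144,-.0751],[.6069,-.1341]]),("side",s,[[.616,-.077],[.6075,-.136]])):
        c=np.array([*Lk[i],0])-.028*xb; c[2]=.042
        P=proj(n,[c-xb*q for q in d]).astype(np.float32)
        v=cv2.remap(im.mean(2).astype(np.float32),P[:,0],P[:,1],1).ravel(); print(i+1,n,[(round(a*1000),int(b)) for a,b in zip(d,v)])
E
```

```text
t27.57 tcp [0.4351 0.074  0.0385] tool x yaw 86.8 tilt 0.09 F [ 0.4 -0.3 -0.3] w 0.0320 ff 0.0 q7 -0.62
need cm [-0.02  0.24  6.72] turn 0.1
C shift px 0 0 score 0.87
scan shift px 0 0 score 1.00
1 top [(-12, 168), (-10, 151), (-8, 110), (-6, 60), (-4, 32), (-2, 39), (0, 65), (2, 102), (4, 140), (6, 165), (8, 173), (10, 174), (12, 175), (14, 174), (16, 174), (18, 174), (20, 175), (22, 175), (24, 174), (26, 174), (28, 174), (30, 174), (32, 175), (34, 174), (36, 175), (38, 174), (40, 174), (42, 174), (44, 171), (46, 162), (48, 149), (50, 137), (52, 123), (54, 111), (56, 118), (58, 140), (60, 161), (62, 170), (64, 172), (66, 172), (68, 171)]
1 side [(-12, 114), (-10, 114), (-8, 113), (-6, 113), (-4, 113), (-2, 112), (0, 112), (2, 113), (4, 114), (6, 112), (8, 123), (10, 156), (12, 186), (14, 200), (16, 201), (18, 200), (20, 201), (22, 201), (24, 201), (26, 201), (28, 200), (30, 200), (32, 201), (34, 201), (36, 200), (38, 201), (40, 201), (42, 201), (44, 200), (46, 192), (48, 168), (50, 139), (52, 129), (54, 140), (56, 161), (58, 174), (60, 177), (62, 177), (64, 176), (66, 175), (68, 175
[... 209 characters left out ...]
), (26, 174), (28, 174), (30, 174), (32, 174), (34, 174), (36, 174), (38, 174), (40, 174), (42, 175), (44, 174), (46, 174), (48, 170), (50, 160), (52, 145), (54, 133), (56, 121), (58, 113), (60, 117), (62, 134), (64, 154), (66, 167), (68, 170)]
2 side [(-12, 114), (-10, 113), (-8, 113), (-6, 113), (-4, 112), (-2, 113), (0, 113), (2, 111), (4, 105), (6, 102), (8, 130), (10, 167), (12, 192), (14, 200), (16, 201), (18, 201), (20, 200), (22, 200), (24, 201), (26, 201), (28, 201), (30, 201), (32, 201), (34, 201), (36, 200), (38, 201), (40, 201), (42, 201), (44, 201), (46, 200), (48, 196), (50, 180), (52, 148), (54, 130), (56, 138), (58, 160), (60, 180), (62, 184), (64, 182), (66, 182), (68, 183)]
```

```bash
python3 - <<'E'
from h import *
t=cv2.imread("pics/top0.png").mean(2).astype(np.float32)
for nm,m,ang in (("A",(.614,.0725),-83.4),("B",(.5142,.0432),-87),("C",(.436,.0515),-93.3)):
    d=np.arange(-.008,.072,.002); u=np.array([np.cos(np.radians(ang)),np.sin(np.radians(ang)),0])
    P=proj("top",[np.array([*m,.016])-u*q for q in d]).astype(np.float32)
    v=cv2.remap(t,P[:,0],P[:,1],1).ravel(); print(nm,[(round(a*1000),int(b)) for a,b in zip(d,v)])
E
```

```text
A [(-8, 170), (-6, 170), (-4, 167), (-2, 155), (0, 136), (2, 134), (4, 152), (6, 166), (8, 170), (10, 171), (12, 170), (14, 170), (16, 170), (18, 170), (20, 171), (22, 170), (24, 170), (26, 171), (28, 170), (30, 170), (32, 170), (34, 170), (36, 170), (38, 171), (40, 170), (42, 168), (44, 160), (46, 144), (48, 132), (50, 130), (52, 141), (54, 157), (56, 165), (58, 167), (60, 167), (62, 167), (64, 166), (66, 166), (68, 166), (70, 166)]
B [(-8, 170), (-6, 168), (-4, 157), (-2, 138), (0, 130), (2, 148), (4, 164), (6, 169), (8, 170), (10, 170), (12, 171), (14, 170), (16, 171), (18, 170), (20, 170), (22, 171), (24, 170), (26, 170), (28, 170), (30, 171), (32, 171), (34, 170), (36, 170), (38, 170), (40, 170), (42, 170), (44, 170), (46, 169), (48, 163), (50, 152), (52, 142), (54, 137), (56, 144), (58, 156), (60, 165), (62, 167), (64, 168), (66, 168), (68, 167), (70, 168)]
C [(-8, 170), (-6, 170), (-4, 167), (-2, 152), (0, 128), (2, 134), (4, 156), (6, 168), (8, 170), (10, 170), (12, 170), (14, 170), (16, 170), (18, 171), (20, 170), (22, 170), (24, 170), (26, 170), (28, 170), (30, 170), (32, 170), (34, 169), (36, 162), (38, 149), (40, 137), (42, 131), (44, 138), (46, 152), (48, 162), (50, 166), (52, 166), (54, 166), (56, 166), (58, 166), (60, 166), (62, 167), (64, 167), (66, 167), (68, 167), (70, 167)]
```

```bash
python3 -m pendant '[[0,0.24,2,0.1],[0,0,2,0],[0,0,1.5,0],[0,0,0.8,0],[0,0,0.4,0],[0,0,0,0],[0,0,0,0]]' | grep -E "tcp_pos|wrist"
python3 -m pendant '[[0,0,0,0],[0,0,0,0],[0,0,0,0],[0,0,0,0],[0,0,0,0]]' 1 50| grep -E "tcp_pos|force|width"
```

```text
tcp_pos: [0.4373, 0.0738, -0.0288]
wrist_force: [-0.1, -0.2, 0.4]
tcp_pos: [0.4373, 0.0738, -0.0287]
wrist_force: [-1.0, 0.0, 6.1]
grip_width: 0.0146
finger_force: 50.4
```

Rail1's mark is within about 1 mm of the rim and rail2 needs roughly 3 mm more. Rail3 is gripped, so I lift it, turn and carry it to socket 3.

```bash
python3 -m pendant '[[0,0,-1,0],[0,0,-1.7,0],[0,0,-1.3,0],[0,0,-3,-10.7],[0,0,0,-10.7],[0,0,0,-10.7],[0,0,0,-10.7],[0,0,0,-10.7],[0,0,0,-10.7],[0,0,0,-10.7]]'| grep -E "tcp_pos|force|width"
python3 -m pendant '[[0,0,0,-10.7],[0,0,0,-0.3],[0,0,0,0],[0,0,0,0]]'| grep -E "tcp_pos|force|width"
python3 - <<'E'
from h import *
q=S[2]-xb*.121; q[2]=.011; print(q)
go(q,172.7)
E
```

```text
tcp_pos: [0.4367, 0.0734, 0.0411]
wrist_force: [-0.2, 0.3, -0.3]
grip_width: 0.0144
finger_force: 49.7
tcp_pos: [0.4368, 0.0736, 0.0409]
wrist_force: [0.3, -0.5, -0.1]
grip_width: 0.0145
finger_force: 49.7
[ 0.45270773 -0.17506737  0.011     ]
t30.93 tcp [0.4368 0.0736 0.0409] tool x yaw 172.4 tilt 0.03 F [ 0.3 -0.5 -0.1] w 0.0145 ff 49.7 q7 0.68
need cm [ -4.85 -24.44   3.  ] turn -0.26
```

```bash
python3 -m pendant '[[-0.85,-4.4,0,0],[-1,-5,0,0],[-1,-5,0,0],[-1,-5,0,0],[-1,-5,0,-0.2],[0,0,1.5,0],[0,0,1.5,0],[0,0,0,0],[0,0,0,0]]'| grep -E "tcp_pos|force|width"
python3 - <<'E'
from h import *
q=S[2]-xb*.121; q[2]=.011; go(q,172.7)
s=r.capture("side"); cv2.imwrite("pics/s10.png",s)
p,M=tool()
a=p-M[:,0]*.101; a[2]=.056; u=proj("side",[a])[0]; print("pred end px",u.round(1))
i,j=u.round().astype(int)
g=s.mean(2).astype(int)
print(i,j)
for k in range(j-6,j+5): print(k,g[k,i-11:i+12].tolist())
E
```

```text
tcp_pos: [0.4534, -0.173, 0.011]
wrist_force: [-0.1, 0.9, -0.9]
grip_width: 0.0143
finger_force: 49.7
t32.05 tcp [ 0.4534 -0.173   0.011 ] tool x yaw 172.9 tilt 0.01 F [-0.1  0.9 -0.9] w 0.0143 ff 49.7 q7 1.16
need cm [ 0.04 -0.21 -0.  ] turn 0.18
pred end px [216.  250.6]
216 251
245 [179, 180, 180, 179, 180, 185, 194, 197, 197, 199, 200, 200, 200, 200, 182, 133, 106, 112, 125, 155, 190, 203, 204]
246 [181, 181, 181, 179, 180, 184, 191, 196, 198, 200, 200, 201, 201, 201, 183, 135, 106, 111, 120, 148, 187, 202, 202]
247 [182, 180, 180, 180, 179, 181, 187, 195, 199, 200, 201, 200, 200, 199, 182, 136, 106, 112, 126, 158, 191, 203, 203]
248 [187, 182, 181, 180, 179, 181, 185, 192, 196, 198, 198, 196, 190, 182, 165, 125, 104, 112, 132, 166, 195, 203, 204]
249 [191, 184, 181, 180, 179, 178, 175, 173, 174, 175, 174, 167, 153, 138, 121, 101, 98, 112, 126, 156, 191, 204, 203]
250 [193, 185, 181, 180, 180, 174, 154, 131, 117, 115, 115, 108, 94, 80, 78, 85, 99, 113, 120, 147, 188, 204, 204]
251 [190, 184, 182, 182, 181, 175, 149, 106, 68, 53, 53, 50, 45, 43, 58, 83, 100, 113, 120, 147, 188, 204, 205]
252 [188, 183, 182, 182, 183, 180, 163, 117, 65, 38, 33, 35, 36, 40, 55, 80, 98, 112, 120, 147, 189, 204, 205]
253 [187, 182, 182, 183, 184, 183, 170, 129, 81, 54, 46, 44, 51, 58, 65, 82, 99, 112, 119, 146, 188, 204, 205]
254 [190, 183, 181, 182, 183, 184, 172, 139, 107, 93, 85, 74, 80, 88, 91, 97, 106, 114, 119, 145, 188, 204, 204]
255 [195, 186, 181, 181, 183, 183, 176, 157, 144, 142, 131, 110, 107, 112, 113, 115, 115, 117, 118, 146, 188, 204, 204]
```

```bash
python3 - <<'E'
from h import *
e=onz("side",(215.2,249.8),.056)
Ls=np.array([[.616,-.077,.068],[.6075,-.136,.068],[.5995,-.1946,.068]])
print("end",e.round(4)); 
for i in range(3): print("rel rim3 x %.4f y %.4f"%((e-Ls[i])@xb+.028,(e-Ls[i])@yb+(.12,.06,0)[i]))
p,M=tool(); print("tcp to S3 lateral %.4f"%((p-S[2])@yb))
E
```

```text
end [ 0.5517 -0.187   0.056 ]
rel rim3 x -0.0218 y 0.0027
rel rim3 x -0.0208 y 0.0023
rel rim3 x -0.0203 y 0.0015
tcp to S3 lateral 0.0018
```

```bash
python3 -m pendant '[[0,-0.2,0,0.2],[0,0,0.7,0],[0,0,0.6,0],[0,0,0,0],[-0.8,0,0,0],[-0.8,0,0,0],[-0.9,0,0,0],[-0.9,0,0,0],[0,0,0,0]]' | grep -E "tcp_pos|force|width"
python3 -m pendant '[[-0.8,0,0,0],[-0.8,0,0,0],[-0.8,0,0,0],[-0.8,0,0,0],[-0.8,0,0,0],[-0.8,0,0,0],[-0.8,0,0,0],[-0.8,0,0,0],[0,0,0,0],[0,0,0,0]]' | grep -E "tcp_pos|force|width"
python3 -c "
from h import *
st(); p,M=tool(); print('moved',(p-[.4534,-.173,0])@xb)"
```

```text
tcp_pos: [0.4877, -0.1808, -0.0021]
wrist_force: [-0.2, -0.2, -1.1]
grip_width: 0.0145
finger_force: 49.7
tcp_pos: [0.5499, -0.1891, -0.0023]
wrist_force: [-0.4, -0.1, -0.8]
grip_width: 0.0145
finger_force: 49.7
t34.48 tcp [ 0.5499 -0.1891 -0.0023] tool x yaw 172.5 tilt 0.01 F [-0.4 -0.1 -0.8] w 0.0145 ff 49.7 q7 1.13
moved 0.09776750503131286
```

```bash
python3 -m pendant '[[0,0,0,0],[0,0,0,0],[0,0,0,0],[0,0,-2,0],[0,0,-3,0],[0,0,0,0],[0,0,0,0]]' 3.2 50 | grep -E "tcp_pos|wrist|width"
python3 - <<'E'
from h import *
go([.556,-.0704,-.002],172.6)
E
```

```text
tcp_pos: [0.5499, -0.1895, 0.0482]
wrist_force: [-0.1, 0.8, -0.1]
grip_width: 0.0317
t35.35 tcp [ 0.5499 -0.1895  0.0482] tool x yaw 172.5 tilt 0.04 F [-0.1  0.8 -0.1] w 0.0317 ff 0.0 q7 1.18
need cm [ 0.95 11.89  5.01] turn -0.09
```

```bash
python3 -m pendant '[[0.35,4,0,0],[0.3,4,0,0],[0.3,3.9,0,0],[0,0,0,0],[0,0,0,0],[0,0,2.5,0],[0,0,2.5,0],[0,0,0,0],[0,0,0,0]]' | grep -E "tcp_pos|wrist|width"
python3 -m pendant '[[0,0,0,0],[0,0,0,0],[0,0,0,0],[0,0,0,0]]' 1 40 | grep -E "tcp_pos|force|width"
python3 -m pendant '[[-0.15,0,0,0],[-0.15,0,0,0],[0,0,0,0],[0,0,0,0]]' | grep -E "tcp_pos|force|width"
python3 -m pendant '[[0,0,0,0],[0,0,0,0],[0,0,0,0],[0,0,-2,0],[0,0,-3,0],[0,0,-2,0],[6,0,0,0],[6,0,0,0],[0,0,0,0],[0,0,0,0]]' 3.2 | grep -E "tcp_pos|wrist|width"
python3 - <<'E'
from h import *
st()
s=r.capture("side");t=r.capture("top");cv2.imwrite("pics/s11.png",s);cv2.imwrite("pics/t11.png",t)
a=cv2.resize(t[195:265,325:445],None,fx=6,fy=6,interpolation=cv2.INTER_CUBIC)[:420]
b=cv2.resize(s[220:250,190:310],None,fx=6,fy=6,interpolation=cv2.INTER_CUBIC)
cv2.imwrite("pics/a11.png",np.vstack([a,b])[:600])
d=np.arange(-.010,.070,.002)
for i in range(3):
    for n,im,Lk in (("top",t,[[.6144,-.0751],[.6069,-.1341],[.5994,-.193]]),("side",s,[[.616,-.077],[.6075,-.136],[.5995,-.1946]])):
        c=np.array([*Lk[i],0])-.028*xb; c[2]=.042
        P=proj(n,[c-xb*q for q in d]).astype(np.float32)
        v=cv2.remap(im.mean(2).astype(np.float32),P[:,0],P[:,1],1).ravel(); print(i+1,n,[(round(a*1000),int(b)) for a,b in zip(d,v)])
E
```

```text
tcp_pos: [0.5566, -0.0708, -0.0017]
wrist_force: [0.9, 0.4, 0.0]
grip_width: 0.0321
tcp_pos: [0.5571, -0.07, -0.0014]
wrist_force: [0.3, 0.1, 4.7]
grip_width: 0.0146
finger_force: 44.5
tcp_pos: [0.5569, -0.0699, -0.0016]
wrist_force: [-7.5, 0.5, 11.7]
grip_width: 0.0147
finger_force: 45.5
tcp_pos: [0.4413, -0.0553, 0.0687]
wrist_force: [0.4, -0.3, 0.5]
grip_width: 0.032
t38.73 tcp [ 0.4413 -0.0553  0.0687] tool x yaw 172.5 tilt 0.15 F [ 0.4 -0.3  0.5] w 0.0320 ff 0.0 q7 1.03
1 top [(-10, 150), (-8, 110), (-6, 60), (-4, 32), (-2, 40), (0, 69), (2, 107), (4, 144), (6, 167), (8, 174), (10, 174), (12, 175), (14, 175), (16, 174), (18, 175), (20, 175), (22, 175), (24, 175), (26, 174), (28, 175), (30, 175), (32, 174), (34, 175), (36, 175), (38, 174), (40, 175), (42, 173), (44, 168), (46, 158), (48, 145), (50, 137), (52, 124), (54, 113), (56, 121), (58, 143), (60, 163), (62, 171), (64, 172), (66, 172), (68, 172)]
1 side [(-10, 114), (-8, 113), (-6, 113), (-4, 113), (-2, 112), (0, 112), (2, 113), (4, 114), (6, 111), (8, 122), (10, 156), (12, 186), (14, 199), (16, 201), (18, 200), (20, 200), (
[... 1328 characters left out ...]
4), (24, 174), (26, 174), (28, 174), (30, 174), (32, 173), (34, 168), (36, 155), (38, 140), (40, 130), (42, 121), (44, 123), (46, 135), (48, 150), (50, 162), (52, 169), (54, 171), (56, 171), (58, 171), (60, 171), (62, 170), (64, 167), (66, 164), (68, 162)]
3 side [(-10, 113), (-8, 113), (-6, 112), (-4, 111), (-2, 111), (0, 113), (2, 120), (4, 123), (6, 128), (8, 155), (10, 185), (12, 199), (14, 202), (16, 201), (18, 201), (20, 201), (22, 201), (24, 201), (26, 201), (28, 200), (30, 200), (32, 201), (34, 201), (36, 191), (38, 163), (40, 135), (42, 129), (44, 145), (46, 167), (48, 178), (50, 179), (52, 178), (54, 178), (56, 178), (58, 177), (60, 177), (62, 178), (64, 178), (66, 179), (68, 179)]
```

View pics/a11.png

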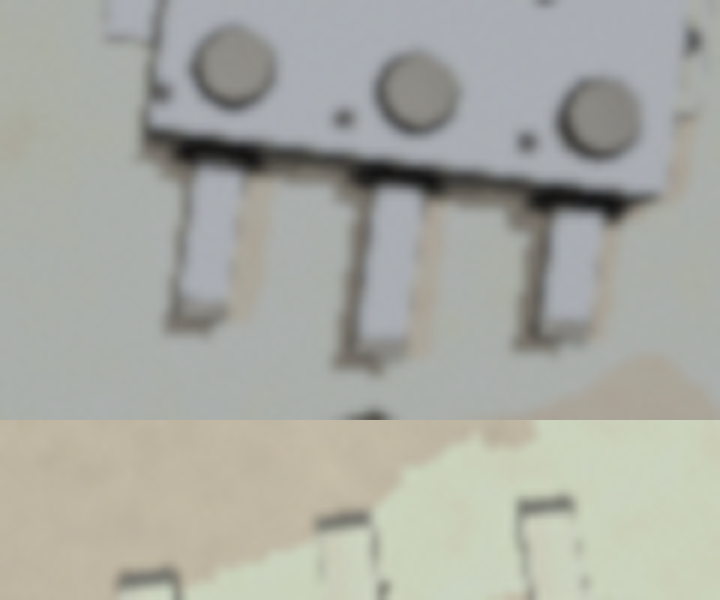

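In the picture, rails 1 and 3 show no mark outside the lips, at (395,186) and (578,208) in the crop, and their visible lengths are 57.5 and 43 mm, which is right. Rail2 is still about 2.5 mm out because the pushing grip jammed against friction. I'll nudge it from behind with closed fingers and watch its band edge.

```bash
python3 -m pendant '[[-3,0,0,0],[-4.3,0,0,0],[0,0,0,0],[0,0,0,0],[0,0,3,0],[0,0,3.8,0],[0,0,0,0],[0,0,0,0]]' 0 40 | grep -E "tcp_pos|wrist|width"
cat >> h.py <<'E'
def prof(i,im=None,lo=-.010,hi=.07,show=True,n="side"):
    im=r.capture(n) if im is None else im
    Lk=dict(top=[[.6144,-.0751],[.6069,-.1341],[.5994,-.193]],side=[[.616,-.077],[.6075,-.136],[.5995,-.1946]])[n]
    d=np.arange(lo,hi,.001); c=np.array([*Lk[i-1],0])-.028*xb; c[2]=.042
    P=proj(n,[c-xb*q for q in d]).astype(np.float32)
    v=cv2.remap(im.mean(2).astype(np.float32),P[:,0],P[:,1],1).ravel()
    print(i,n,[(round(a*1000),int(b)) for a,b in zip(d,v)])
E
python3 - <<'E'
from h import *
go([.5228,-.0656,0],172.7); prof(1,lo=.040,hi=.060)
E
```

```text
tcp_pos: [0.513, -0.064, 0.0009]
wrist_force: [-0.5, 0.3, 0.7]
grip_width: 0.0001
t39.83 tcp [ 0.513  -0.064   0.0009] tool x yaw 172.5 tilt 0.08 F [-0.5  0.3  0.7] w 0.0001 ff 0.0 q7 0.90
need cm [-0.99 -0.03  0.09] turn -0.16
1 side [(40, 205), (41, 205), (42, 205), (43, 205), (44, 204), (45, 201), (46, 196), (47, 183), (48, 171), (49, 154), (50, 134), (51, 118), (52, 105), (53, 94), (54, 98), (55, 103), (56, 106), (57, 108), (58, 108), (59, 99)]
```

```bash
python3 -m pendant '[[-0.4,0,0,0],[-0.4,0,0,0],[0,0,0,0],[0,0,0,0]]' | grep -E "tcp_pos|wrist"
python3 -c "
from h import *
prof(1,lo=.040,hi=.053)"
python3 -m pendant '[[-0.2,0,0,0],[0,0,0,0],[0,0,0,0]]' | grep -E "tcp_pos|wrist"
python3 -c "
from h import *
prof(1,lo=.040,hi=.053)"
```

```text
tcp_pos: [0.5204, -0.0653, -0.0002]
wrist_force: [-1.2, -0.8, 0.4]
1 side [(40, 201), (41, 196), (42, 182), (43, 167), (44, 149), (45, 128), (46, 110), (47, 95), (48, 81), (49, 72), (50, 63), (51, 58), (52, 55)]
tcp_pos: [0.5224, -0.0656, -0.0002]
wrist_force: [-0.6, 0.1, -0.2]
1 side [(40, 199), (41, 193), (42, 175), (43, 157), (44, 139), (45, 120), (46, 104), (47, 93), (48, 83), (49, 75), (50, 67), (51, 61), (52, 56)]
```

```bash
python3 -m pendant '[[1.5,0,0,0],[5,0,-2,0],[4,0,-4,0],[0,0,0,0],[0,0,0,0]]' | grep -E "tcp_pos|wrist"
python3 -c "
from h import *
prof(1,lo=.036,hi=.066); prof(1,n='top')"
```

```text
tcp_pos: [0.4181, -0.0526, 0.0597]
wrist_force: [0.7, -0.8, -0.6]
1 side [(36, 200), (37, 200), (38, 200), (39, 200), (40, 200), (41, 200), (42, 200), (43, 200), (44, 199), (45, 195), (46, 190), (47, 178), (48, 167), (49, 153), (50, 138), (51, 129), (52, 128), (53, 128), (54, 142), (55, 157), (56, 170), (57, 182), (58, 191), (59, 194), (60, 198), (61, 199), (62, 199), (63, 198), (64, 198), (65, 197), (66, 197)]
1 top [(-10, 149), (-9, 133), (-8, 110), (-7, 84), (-6, 60), (-5, 38), (-4, 29), (-3, 29), (-2, 35), (-1, 48), (0, 65), (1, 88), (2, 110), (3, 132), (4, 148), (5, 160), (6, 167), (7, 171), (8, 173), (9, 173), (10, 173), (11, 173), (12, 173), (13, 173), (14, 173), (15, 173), (16, 173), (17, 174), (18, 173), (19, 173), (20, 173), (21, 173), (22, 173), (23, 173), (24, 173), (25, 173), (26, 173), (27, 173), (28, 173), (29, 173), (30, 173), (31, 173), (32, 173), (33, 173), (34, 173), (35, 174), (36, 174), (37, 174), (38, 173), (39, 173), (40, 173), (41, 172), (42, 171), (43, 169), (44, 165), (45, 159), (46, 153), (47, 147), (48, 142), (49, 138), (50, 133), (51, 128), (52, 122), (53, 116), (54, 113), (55, 116), (56, 121), (57, 132), (58, 143), (59, 154), (60, 162), (61, 167), (62, 170), (63, 170), (64, 171), (65, 171), (66, 171), (67, 171), (68, 171), (69, 171)]
```

The band edge moved only about 0.7 mm, since contact had barely begun and the gripper body hid the view. I'll push again 2 mm further than last time.

```bash
python3 -m pendant '[[-4,0,4,0],[-4,0,2,0],[-1,0,0,0],[0,0,0,0],[0,0,0,0]]' | grep -E "tcp_pos|wrist"
python3 -c "
from h import *
go([.5244,-.0659,0],172.7)"
```

```text
tcp_pos: [0.5066, -0.0632, -0.0001]
wrist_force: [0.1, -0.5, 0.2]
t42.20 tcp [ 5.066e-01 -6.320e-02 -1.000e-04] tool x yaw 172.6 tilt 0.05 F [ 0.1 -0.5  0.2] w -0.0001 ff 0.0 q7 0.90
need cm [-1.8  -0.04 -0.01] turn -0.13
```

```bash
python3 -m pendant '[[-0.9,0,0,0],[-0.5,0,0,0],[-0.4,0,0,0],[0,0,0,0],[0,0,0,0]]' | grep -E "tcp_pos|wrist"
python3 -m pendant '[[1.5,0,0,0],[5,0,-2,0],[4,0,-4,0],[0,0,0,0],[0,0,0,0]]' | grep -E "tcp_pos|wrist"
python3 -c "
from h import *
prof(1,lo=.040,hi=.060); prof(1,n='top',hi=.06); go(L[0]*[1,1,0]+[0,0,.045],172.7)"
```

```text
tcp_pos: [0.5253, -0.066, -0.0002]
wrist_force: [0.6, -0.0, -0.7]
tcp_pos: [0.421, -0.0529, 0.0597]
wrist_force: [0.1, -0.4, 0.7]
1 side [(40, 201), (41, 202), (42, 198), (43, 194), (44, 184), (45, 170), (46, 157), (47, 142), (48, 129), (49, 130), (50, 136), (51, 146), (52, 163), (53, 178), (54, 186), (55, 194), (56, 197), (57, 198), (58, 199), (59, 199)]
1 top [(-10, 150), (-9, 133), (-8, 109), (-7, 83), (-6, 61), (-5, 41), (-4, 41), (-3, 53), (-2, 74), (-1, 103), (0, 127), (1, 148), (2, 161), (3, 168), (4, 172), (5, 173), (6, 173), (7, 173), (8, 173), (9, 173), (10, 173), (11, 174), (12, 174), (13, 173), (14, 173), (15, 173), (16, 173), (17, 173), (18, 173), (19, 173), (20, 173), (21, 173), (22, 173), (23, 173), (24, 174), (25, 174), (26, 174), (27, 173), (28, 173), (29, 173), (30, 173), (31, 173), (32, 173), (33, 173), (34, 173), (35, 173), (36, 173), (37, 173), (38, 171), (39, 169), (40, 165), (41, 159), (42, 153), (43, 148), (44, 143), (45, 140), (46, 136), (47, 131), (48, 124), (49, 115), (50, 110), (51, 112), (52, 117), (53, 127), (54, 138), (55, 150), (56, 159), (57, 164), (58, 168), (59, 170)]
t43.55 tcp [ 0.4214 -0.0522  0.0593] tool x yaw 172.5 tilt 0.05 F [-0.9  0.3  1.1] w 0.0001 ff 0.0 q7 1.02
need cm [-19.59   0.15   1.42] turn -0.19
```

Rail2 is now about 1 mm inside the rim, so all three marks are within about 1.5 mm. Next I press the locks, starting with lock 1, guarded by force.

```bash
python3 -m pendant '[[-5,0,-1,0],[-5,0,0,0],[-5,0,0,0],[-4.6,0,0,0],[0,0,0,0],[0,0,0,0]]' | grep -E "tcp_pos|wrist"
python3 -m pendant '[[0,0,1,0],[0,0,0.7,0],[0,0,0,0]]' | grep -E "tcp_pos|wrist"
python3 -m pendant '[[0,0,0.4,0],[0,0,0,0]]' | grep -E "tcp_pos|wrist"
python3 -m pendant '[[0,0,0.3,0],[0,0,0,0]]' | grep -E "tcp_pos|wrist"
```

```text
tcp_pos: [0.6145, -0.0767, 0.0683]
wrist_force: [0.8, -0.6, 0.4]
tcp_pos: [0.6144, -0.0782, 0.0519]
wrist_force: [-0.4, 0.2, 0.2]
tcp_pos: [0.6154, -0.078, 0.0487]
wrist_force: [0.3, 0.1, -0.9]
tcp_pos: [0.6155, -0.0778, 0.0456]
wrist_force: [0.4, -0.6, -0.3]
```

```bash
python3 -m pendant '[[0,0,0.3,0],[0,0,0,0]]' | grep -E "tcp_pos|wrist"
python3 -m pendant '[[0,0,0.3,0],[0,0,0,0]]' | grep -E "tcp_pos|wrist"
python3 -m pendant '[[0,0,0.2,0],[0,0,0,0]]' | grep -E "tcp_pos|wrist"
python3 -m pendant '[[0,0,0.2,0],[0,0,0,0]]' | grep -E "tcp_pos|wrist"
```

```text
tcp_pos: [0.6154, -0.0779, 0.0425]
wrist_force: [-0.3, 0.5, -0.5]
tcp_pos: [0.6154, -0.0779, 0.0395]
wrist_force: [-0.2, -0.6, 0.1]
tcp_pos: [0.6155, -0.0779, 0.0376]
wrist_force: [-0.1, -0.4, -0.2]
tcp_pos: [0.6157, -0.0778, 0.0362]
wrist_force: [-0.9, -0.8, 3.8]
```

```bash
python3 -m pendant '[[0,0,0.2,0],[0,0,0,0]]' | grep -E "tcp_pos|wrist"
python3 -m pendant '[[0,0,0.2,0],[0,0,0,0]]' | grep -E "tcp_pos|wrist"
python3 -m pendant '[[0,0,0.2,0],[0,0,0,0],[0,0,0,0]]' | grep -E "tcp_pos|wrist"
```

```text
tcp_pos: [0.6156, -0.0778, 0.0334]
wrist_force: [0.1, -0.6, 0.2]
tcp_pos: [0.6156, -0.0779, 0.0316]
wrist_force: [0.7, 0.7, -0.2]
tcp_pos: [0.6157, -0.0779, 0.0314]
wrist_force: [-4.6, -1.1, 10.1]
```

Lock 1 snapped down after 5.6 mm of travel. On to locks 2 and 3.

```bash
python3 -m pendant '[[0,0,-3,0],[0,-3,0,0],[0,-3,0,0],[0,0,0,0],[0,0,2,0],[0,0,0,0],[0,0,0.3,0],[0,0,0.3,0],[0,0,0,0]]' | grep -E "tcp_pos|wrist"
python3 -m pendant '[[0,0,0.2,0],[0,0,0.2,0],[0,0,0,0],[0,0,0,0]]' | grep -E "tcp_pos|wrist"
python3 -m pendant '[[0,0,-3,0],[0,-3,0,0],[0,-3,0,0],[0,0,0,0],[0,0,2,0],[0,0,0,0],[0,0,0.3,0],[0,0,0.3,0],[0,0,0,0]]' | grep -E "tcp_pos|wrist"
python3 -m pendant '[[0,0,0.2,0],[0,0,0.2,0],[0,0,0,0],[0,0,0,0]]' | grep -E "tcp_pos|wrist"
```

```text
tcp_pos: [0.6078, -0.1371, 0.0336]
wrist_force: [-0.5, 0.8, 0.7]
tcp_pos: [0.6081, -0.1377, 0.0314]
wrist_force: [-3.8, -0.0, 9.5]
tcp_pos: [0.6, -0.1966, 0.0336]
wrist_force: [-0.7, 0.3, 0.6]
tcp_pos: [0.6003, -0.1972, 0.0315]
wrist_force: [-3.1, 0.3, 9.4]
```

All three locks snapped, each at about 5.6 mm travel. I lift and check the rails and the scanner's place, and take an enlarged view of the cradle.

```bash
python3 -m pendant '[[0,0,-4,0],[0,0,-6,0],[6,0,0,0],[6,0,0,0],[6,0,0,0],[0,0,0,0],[0,0,0,0]]' 5 50 | grep -E "tcp_pos|wrist"
python3 - <<'E'
from h import *
s=r.capture("side");t=r.capture("top");cv2.imwrite("pics/s12.png",s);cv2.imwrite("pics/t12.png",t)
knock(["scan"],s)
for i in (1,2,3): prof(i,s,lo=.036,hi=.060)
for i in (1,): prof(i,t,n="top",hi=.058)
a=t[160:226,206:256]; b=s[222:288,408:468]
f=lambda q:cv2.resize(q,None,fx=7,fy=7,interpolation=cv2.INTER_CUBIC)
c=np.hstack([f(a),f(b)])
for k in range(0,c.shape[0],70): cv2.line(c,(0,k),(6,k),(0,0,255)); cv2.line(c,(350,k),(356,k),(0,0,255))
for k in range(0,c.shape[1],70): cv2.line(c,(k,0),(k,6),(0,0,255))
cv2.imwrite("pics/a12.png",c); go([.434,.2155,.06],181.7)
E
```

```text
tcp_pos: [0.4222, -0.1742, 0.1303]
wrist_force: [0.6, -0.0, 0.2]
scan shift px 0 0 score 1.00
1 side [(36, 200), (37, 201), (38, 201), (39, 201), (40, 201), (41, 201), (42, 197), (43, 193), (44, 184), (45, 170), (46, 157), (47, 142), (48, 129), (49, 131), (50, 136), (51, 146), (52, 163), (53, 179), (54, 186), (55, 194), (56, 197), (57, 199), (58, 199), (59, 199)]
2 side [(36, 200), (37, 200), (38, 200), (39, 200), (40, 200), (41, 200), (42, 200), (43, 201), (44, 201), (45, 201), (46, 201), (47, 201), (48, 200), (49, 197), (50, 193), (51, 182), (52, 169), (53, 155), (54, 140), (55, 129), (56, 132), (57, 135), (58, 148), (59, 166)]
3 side [(36, 191), (37, 177), (38, 161), (39, 148), (40, 135), (41, 126), (42, 133), (43, 141), (44, 156), (45, 173), (46, 185), (47, 193), (48, 199), (49, 200), (50, 200), (51, 200), (52, 199), (53, 199), (54, 199), (55, 199), (56, 199), (57, 199), (58, 198), (59, 198)]
1 top [(-10, 152), (-9, 135), (-8, 111), (-7, 84), (-6, 62), (-5, 43), (-4, 44), (-3, 55), (-2, 77), (-1, 105), (0, 130), (1, 151), (2, 164), (3, 171), (4, 175), (5, 176), (6, 176), (7, 176), (8, 176), (9, 176), (10, 176), (11, 176), (12, 176), (13, 176), (14, 176), (15, 176), (16, 176), (17, 176), (18, 176), (19, 176), (20, 176), (21, 176), (22, 176), (23, 176), (24, 176), (25, 176), (26, 176), (27, 176), (28, 176), (29, 176), (30, 176), (31, 177), (32, 176), (33, 176), (34, 176), (35, 176), (36, 176), (37, 175), (38, 174), (39, 172), (40, 168), (41, 162), (42, 156), (43, 150), (44, 145), (45, 142), (46, 138), (47, 133), (48, 126), (49, 118), (50, 113), (51, 114), (52, 118), (53, 130), (54, 141), (55, 152), (56, 161), (57, 167)]
t51.27 tcp [ 0.4235 -0.1733  0.1305] tool x yaw 172.6 tilt 0.15 F [ 0.  -0.  -0.2] w 0.0499 ff 0.0 q7 1.40
need cm [ 4.01 38.68  7.07] turn -9.14
```

View pics/a12.png

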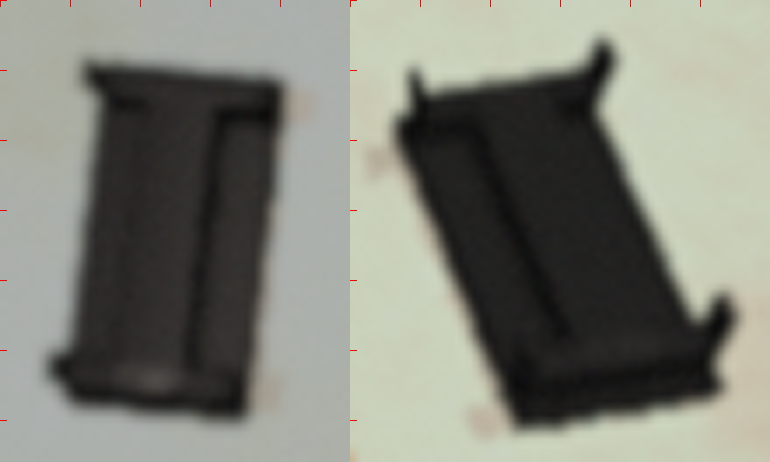

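The cradle's foot corners in the top crop are at about (104,70), (281,84), (246,416) and (72,402). In the side crop the foot shows about (400,135) for the far-left corner, (515,425) near-left and (720,388) near-right. All rail depths agree within about 0.3 mm of each other.

```bash
python3 - <<'E'
from h import *
f=lambda c,x0,y0:((c[0]+.5)/7-.5+x0,(c[1]+.5)/7-.5+y0)
c=np.array([onz("top",f(q,206,160),.006)[:2] for q in ((104,70),(281,84),(246,416),(72,402))])
print(c.round(4),"ctr",c.mean(0).round(4),"dims",np.linalg.norm(c[0]-c[3]).round(4),np.linalg.norm(c[0]-c[1]).round(4))
d=(c[0]+c[1]-c[2]-c[3]); print("yaw",np.degrees(np.arctan2(d[1],d[0])).round(1))
g=np.array([onz("side",f((q[0]-350,q[1]),408,222),z)[:2] for q,z in (((400,135),.004),((515,428),.0),((722,385),.0))])
print(g.round(4),"ctr side",((g[0]+g[2])/2).round(4),"dims",np.linalg.norm(g[1]-g[0]).round(4),np.linalg.norm(g[1]-g[2]).round(4))
E
```

```text
[[0.6948 0.2184]
 [0.6912 0.1656]
 [0.5919 0.1734]
 [0.5954 0.2249]] ctr [0.6434 0.1956] dims 0.0996 0.0529
yaw -4.1
[[0.5942 0.1727]
 [0.6883 0.1643]
 [0.691  0.2198]] ctr side [0.6426 0.1962] dims 0.0944 0.0556
```

```bash
python3 -m pendant '[[0.65,6.1,0,-1.3],[0.5,6.1,0,-1.3],[0.5,6.1,0,-1.3],[0.4,6.1,0,-1.3],[0.3,6.1,0,-1.3],[0.2,6.1,0,-1.3],[0,2,1,-1.3],[0,0,3,0],[0,0,3,0],[0,0,0,0]]' | grep -E "tcp_pos|wrist"
python3 -c "
from h import *
go([.434,.2155,-.024],181.7)"
```

```text
tcp_pos: [0.4217, 0.2146, 0.0582]
wrist_force: [-0.4, -0.1, 0.2]
t52.52 tcp [0.4217 0.2146 0.0582] tool x yaw -178.2 tilt 0.26 F [-0.4 -0.1  0.2] w 0.0503 ff 0.0 q7 0.56
need cm [-1.27  0.05  8.21] turn 0.06
```

```bash
python3 -m pendant '[[-1.27,0,2,0],[0,0,2,0],[0,0,2,0],[0,0,1.5,0],[0,0,0.7,0],[0,0,0,0],[0,0,0,0]]' | grep -E "tcp_pos|wrist"
python3 -m pendant '[[0,0,0,0],[0,0,0,0],[0,0,0,0],[0,0,0,0]]' 2 60| grep -E "tcp_pos|force|width"
python3 -m pendant '[[0,0,-2,0],[0,0,-3,0],[0,0,-3,0],[0,0,0,0],[0,0,0,0]]'| grep -E "tcp_pos|force|width"
```

```text
tcp_pos: [0.4362, 0.2143, -0.0216]
wrist_force: [0.2, 0.2, -0.2]
tcp_pos: [0.4364, 0.2146, -0.0213]
wrist_force: [-1.4, 0.1, 5.6]
grip_width: 0.0307
finger_force: 60.6
tcp_pos: [0.4352, 0.213, 0.057]
wrist_force: [-0.6, -0.0, -1.1]
grip_width: 0.0312
finger_force: 59.8
```

Scanner held. I turn it toward the label, lift a little more and travel.

```bash
python3 -m pendant '[[0,0,-2,10.7],[0,0,0,10.7],[0,0,0,10.7],[0,0,0,10.7],[0,0,0,10.7],[0,0,0,10.7],[0,0,0,10.7],[0,0,0,10.7],[0,0,0,10.7],[0,0,0,2.8]]'| grep -E "tcp_pos|force|width"
python3 - <<'E'
from h import *
org=S[1]+.051*xb; lab=org+.085*yb; print("label",lab.round(4))
q=lab+.133*yb; q[2]=.0037; print(q.round(4)); go(q,82.7)
E
```

```text
tcp_pos: [0.4345, 0.2132, 0.0763]
wrist_force: [-0.6, -0.1, -2.0]
grip_width: 0.0311
finger_force: 59.8
label [ 0.6416 -0.0536  0.035 ]
[0.6585 0.0783 0.0037]
t55.77 tcp [0.4345 0.2132 0.0763] tool x yaw 82.4 tilt 0.17 F [-0.6 -0.1 -2. ] w 0.0311 ff 59.8 q7 -0.94
need cm [-10.39  24.     7.22] turn -0.3
```

```bash
python3 -m pendant '[[-2,4.6,0,0],[-2.1,4.85,0,0],[-2.1,4.85,0,0],[-2.1,4.85,0,0],[-2.09,4.85,0,-0.3],[0,0,0,0],[0,0,2,0],[0,0,2,0],[0,0,2,0],[0,0,0,0]]'| grep -E "tcp_pos|force|width"
python3 - <<'E'
from h import *
go([.6585,.0783,.0037],82.7)
E
```

```text
tcp_pos: [0.6575, 0.0795, 0.0149]
wrist_force: [-0.3, -0.0, -0.7]
grip_width: 0.0304
finger_force: 60.0
t57.02 tcp [0.6575 0.0795 0.0149] tool x yaw 82.9 tilt 0.30 F [-0.3 -0.  -0.7] w 0.0304 ff 60.0 q7 -0.64
need cm [-0.11  0.12  1.12] turn 0.19
```

```bash
python3 -m pendant '[[-0.1,0.1,0.6,0.2],[0,0,0.5,0],[0,0,0,0],[0,0,0,0],[0,0,0,0],[0,0,0,0],[0,0,0,0],[0,0,0,0],[0,0,0,0],[0,0,0,0]]'| grep -E "tcp_pos|force|width"
python3 - <<'E'
from h import *
s=r.capture("side"); cv2.imwrite("pics/s13.png",s); st()
# predicted scanner outline: top edges at z .055, window end and tail
p,M=tool(); u=-M[:,0]; c=p-u*.0024
for nm,a,b,z in (("win L",.06,.016,.055),("win R",.06,-.016,.055),("win bot near",.06,.016,.025),("tail L",-.06,.016,.055),("tail R",-.06,-.016,.055)):
    q=c+u*a+M[:,1]*b; q[2]=z; print(nm,proj("side",[q])[0].round(1))
g=s.mean(2).astype(int)
q=c+u*.06; q[2]=.055; i,j=proj("side",[q])[0].round().astype(int); print(i,j)
for k in range(j-12,j+18,2): print(k,g[k,i-14:i+22:2].tolist())
E
```

```text
tcp_pos: [0.661, 0.0786, 0.0068]
wrist_force: [-0.0, 0.5, -1.2]
grip_width: 0.0311
finger_force: 60.0
t58.33 tcp [0.661  0.0785 0.0068] tool x yaw 82.6 tilt 0.01 F [ 0.9 -0.3 -0.3] w 0.0308 ff 60.0 q7 -0.65
win L [350.7 275.1]
win R [346.9 260. ]
win bot near [350.  285.6]
tail L [420.9 265.7]
tail R [415.7 251. ]
349 267
255 [203, 202, 163, 116, 117, 119, 119, 120, 121, 122, 122, 120, 120, 118, 116, 118, 119, 120]
257 [202, 203, 203, 162, 122, 121, 121, 122, 122, 121, 113, 107, 106, 109, 105, 102, 94, 85]
259 [205, 207, 208, 207, 170, 132, 120, 103, 75, 69, 57, 45, 63, 81, 58, 54, 51, 47]
261 [205, 209, 209, 209, 209, 175, 120, 81, 49, 26, 31, 29, 61, 90, 58, 54, 40, 19]
263 [207, 209, 209, 210, 196, 196, 127, 91, 69, 30, 32, 30, 45, 96, 92, 57, 37, 18]
265 [209, 210, 210, 208, 191, 183, 118, 86, 81, 33, 29, 31, 34, 89, 105, 74, 48, 29]
267 [210, 210, 211, 209, 193, 180, 112, 82, 92, 41, 29, 32, 29, 74, 107, 102, 74, 53]
269 [210, 210, 210, 210, 205, 183, 104, 76, 94, 55, 29, 32, 30, 60, 104, 107, 101, 80]
271 [209, 208, 208, 206, 205, 198, 127, 79, 91, 60, 33, 31, 31, 35, 76, 100, 98, 93]
273 [208, 207, 205, 203, 204, 204, 159, 76, 71, 36, 29, 28, 26, 24, 58, 72, 69, 65]
275 [206, 205, 203, 202, 201, 195, 165, 80, 58, 40, 21, 20, 22, 25, 55, 59, 59, 59]
277 [204, 203, 203, 204, 197, 177, 128, 74, 57, 45, 20, 20, 18, 28, 53, 57, 56, 55]
279 [203, 201, 198, 199, 188, 170, 97, 76, 55, 38, 18, 17, 20, 28, 52, 53, 56, 58]
281 [196, 182, 181, 182, 186, 185, 124, 84, 56, 36, 28, 33, 37, 49, 74, 77, 86, 90]
283 [183, 179, 181, 184, 185, 188, 147, 93, 84, 71, 78, 87, 87, 90, 94, 94, 95, 94]
```

The numeric patch matches the predicted scanner outline: head edge at column ~348, bottom at row ~281. I trim the aim 4 mm down and 2.5 mm across, then hold.

```bash
python3 -m pendant '[[0,-0.25,0.4,0],[0,0,0,0],[0,0,0,0],[0,0,0,0],[0,0,0,0],[0,0,0,0],[0,0,0,0],[0,0,0,0],[0,0,0,0],[0,0,0,0]]'| grep -E "tcp_pos|force|width"
python3 -m pendant '[[0,0,0,0],[0,0,0,0],[0,0,0,0],[0,0,0,0],[0,0,0,0],[0,0,0,0],[0,0,0,0],[0,0,0,0],[0,0,0,0],[0,0,0,0]]'| grep -E "tcp_pos|force|width"
python3 -m pendant '[[0,0,-2,0],[0,0,-3,0],[0,0,-3,0],[0,0,0,-10.7],[0,0,0,-10.7],[0,0,0,-10.7],[0,0,0,-10.7],[0,0,0,-10.7],[0,0,0,-10.7],[0,0,0,-10.7]]'| grep -E "tcp_pos|force|width"
python3 -m pendant '[[0,0,0,-10.7],[0,0,0,-7.6],[0,0,0,0],[0,0,0,0]]'| grep -E "tcp_pos|force|width"
python3 - <<'E'
from h import *
y=np.radians(-4.1); q=np.array([.643,.196,.03])+.0024*np.array([np.cos(y),np.sin(y),0]); go(q,175.9)
E
```

```text
tcp_pos: [0.6585, 0.0789, 0.0028]
wrist_force: [-0.2, 0.5, -1.0]
grip_width: 0.031
finger_force: 60.0
tcp_pos: [0.6585, 0.0788, 0.0028]
wrist_force: [-0.5, -1.2, -0.9]
grip_width: 0.0305
finger_force: 60.0
tcp_pos: [0.6591, 0.0787, 0.0845]
wrist_force: [0.5, 0.3, -0.6]
grip_width: 0.0307
finger_force: 60.0
tcp_pos: [0.6588, 0.0787, 0.0836]
wrist_force: [0.3, 0.7, -1.3]
grip_width: 0.0312
finger_force: 60.0
t62.58 tcp [0.6588 0.0787 0.0836] tool x yaw 175.7 tilt 0.06 F [ 0.3  0.7 -1.3] w 0.0312 ff 60.0 q7 0.84
need cm [ 2.22 11.58  5.35] turn -0.21
```

```bash
python3 -m pendant '[[0.7,3.8,0,0],[0.76,3.9,0,0],[0.76,3.88,0,-0.2],[0,0,0,0],[0,0,2.5,0],[0,0,2.5,0],[0,0,0,0],[0,0,0,0]]'| grep -E "tcp_pos|force|width"
python3 - <<'E'
from h import *
y=np.radians(-4.1); q=np.array([.643,.196,-.0005])+.0024*np.array([np.cos(y),np.sin(y),0]); go(q,175.9)
E
```

```text
tcp_pos: [0.6449, 0.1954, 0.0324]
wrist_force: [-0.5, -0.2, -0.7]
grip_width: 0.031
finger_force: 60.0
t63.58 tcp [0.6449 0.1954 0.0324] tool x yaw 176.0 tilt 0.03 F [-0.5 -0.2 -0.7] w 0.0310 ff 60.0 q7 0.64
need cm [-0.04  0.04  3.29] turn 0.06
```

```bash
python3 -m pendant '[[0,0,1,0],[0,0,1,0],[0,0,0.7,0],[0,0,0.3,0],[0,0,0,0],[0,0,0,0]]'| grep -E "tcp_pos|force|width"
python3 -m pendant '[[0,0,0.2,0],[0,0,0.2,0],[0,0,0,0]]'| grep -E "tcp_pos|force|width"
```

```text
tcp_pos: [0.6451, 0.1962, 0.0031]
wrist_force: [0.1, 0.3, -1.5]
grip_width: 0.0308
finger_force: 60.0
tcp_pos: [0.6449, 0.196, -0.0012]
wrist_force: [0.7, 0.1, -0.9]
grip_width: 0.0306
finger_force: 60.0
```

```bash
python3 -m pendant '[[0,0,0.1,0],[0,0,0,0]]'| grep -E "tcp_pos|wrist"
python3 -m pendant '[[0,0,0.1,0],[0,0,0,0]]'| grep -E "tcp_pos|wrist"
```

```text
tcp_pos: [0.6449, 0.196, -0.0013]
wrist_force: [-1.5, -0.8, 4.2]
tcp_pos: [0.6449, 0.196, -0.0013]
wrist_force: [-3.9, -2.5, 10.3]
```

It rests on the bed. I back off the pressing, release, lift and check.

```bash
python3 -m pendant '[[0,0,-0.15,0],[0,0,0,0]]'| grep -E "tcp_pos|wrist"
python3 -m pendant '[[0,0,0,0],[0,0,0,0],[0,0,0,0],[0,0,0,0],[0,0,-1,0],[0,0,-3,0],[0,0,-5,0],[0,0,0,0]]' 5 40 | grep -E "tcp_pos|wrist|width"
python3 -m pendant '[[5,-3,0,0],[5,-3,0,0],[5,-3,0,0],[5,-3,0,0],[0,0,0,0],[0,0,0,0],[0,0,0,0]]' | grep -E "tcp_pos|wrist|width"
python3 - <<'E'
from h import *
s=r.capture("side");t=r.capture("top");st()
for i in (1,2,3): prof(i,s,lo=.036,hi=.060)
a=cv2.resize(t[155:260,200:450],None,fx=3,fy=3,interpolation=cv2.INTER_CUBIC); b=cv2.resize(s[195:295,190:490],None,fx=2.5,fy=2.5,interpolation=cv2.INTER_CUBIC)
cv2.imwrite("pics/fin.png",np.vstack([a,b])[:600])
E
```

```text
tcp_pos: [0.645, 0.196, -0.0013]
wrist_force: [-1.1, -1.4, 5.0]
tcp_pos: [0.6477, 0.1984, 0.0939]
wrist_force: [0.4, 0.8, -0.7]
grip_width: 0.05
tcp_pos: [0.4384, 0.0914, 0.0888]
wrist_force: [1.0, 0.0, 0.6]
grip_width: 0.0497
t67.42 tcp [0.438  0.0914 0.0886] tool x yaw 176.1 tilt 0.10 F [-0.4 -0.3 -0.3] w 0.0503 ff 0.0 q7 0.80
1 side [(36, 199), (37, 199), (38, 199), (39, 199), (40, 200), (41, 200), (42, 197), (43, 193), (44, 184), (45, 170), (46, 156), (47, 142), (48, 129), (49, 128), (50, 129), (51, 136), (52, 148), (53, 159), (54, 165), (55, 171), (56, 174), (57, 175), (58, 176), (59, 176)]
2 side [(36, 199), (37, 199), (38, 199), (39, 199), (40, 199), (41, 199), (42, 199), (43, 199), (44, 199), (45, 200), (46, 200), (47, 200), (48, 199), (49, 196), (50, 192), (51, 181), (52, 168), (53, 154), (54, 139), (55, 127), (56, 128), (57, 128), (58, 137), (59, 150)]
3 side [(36, 190), (37, 176), (38, 161), (39, 147), (40, 134), (41, 125), (42, 132), (43, 140), (44, 155), (45, 172), (46, 184), (47, 192), (48, 198), (49, 199), (50, 199), (51, 199), (52, 199), (53, 198), (54, 198), (55, 198), (56, 198), (57, 198), (58, 197), (59, 197)]
```

View pics/fin.png

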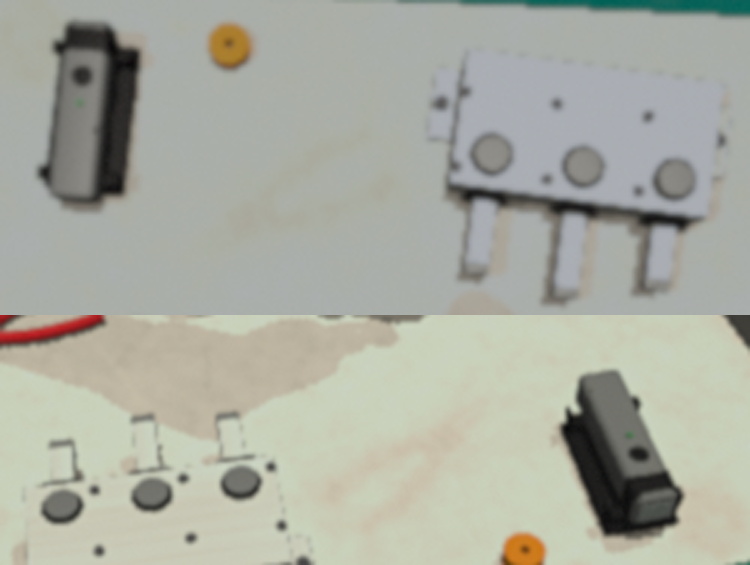

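The picture shows the scanner lying on the cradle between its ears, from (90,25) to (75,198) in the top crop. The three rails are in their sockets with locks down, and the bobbin is untouched. I check the scanner centre and hand in.

```bash
python3 - <<'E'
from h import *
f=lambda c:((c[0]+.5)/3-.5+200,(c[1]+.5)/3-.5+155)
c=onz("top",f((83,112)),.05); print("scanner",c.round(4)); 
if np.hypot(*(c[:2]-[.643,.196]))<.012: print(r.sign_off())
E
```

```text
scanner [0.6407 0.1937 0.05  ]
the job is handed in; nothing more can be done
None
```

I've handed the job in, with no verdict shown: all three rails are in with their marks about level with the rims and all locks pressed down, the scanner was held at the label for over two seconds then laid in its cradle, and the robot never went near the spool, bobbin or tin.

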